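# Lay out the stacked sharpening stones on their holders

## Task

The four sharpening stones are cross-stacked on the drying rack, two over two. Take the stack apart from the top and lay each stone centred and lengthwise in the holder whose end stops have its own colour, setting it down without dropping it; leave the lower pair lying as it is until both upper stones are in their holders. Do not disturb the oil jar or the hammer.

Things in the scene. Friction and masses are not known exactly. Their poses are not given: they have to be found in the camera images.
- stone_black_center (a point): Loose charcoal-black sharpening stone, a bar 120 mm long (own y), 34 mm wide (own x), 26 mm high (own z), 0.24 kg. Point: its centre. Starts in the LOWER pair: underside 20 mm above the bench, on two slats near its ends; below its middle only the rack's 130 mm square board, 12 mm lower. Stones of a pair are parallel, centres 82 mm apart, so fingers fit down either side of a stone's middle.
- stone_red_center (a point): Loose brick-red sharpening stone, a bar 120 mm long (own y), 34 mm wide (own x), 26 mm high (own z), 0.24 kg. Point: its centre. Starts in the LOWER pair: underside 20 mm above the bench, on two slats near its ends; below its middle only the rack's 130 mm square board, 12 mm lower. Stones of a pair are parallel, centres 82 mm apart, so fingers fit down either side of a stone's middle.
- stone_blue_center (a point): Loose blue sharpening stone, a bar 120 mm long (own y), 34 mm wide (own x), 26 mm high (own z), 0.24 kg. Point: its centre. Starts in the UPPER pair: across both lower stones, underside 46 mm above the bench. Stones of a pair are parallel, centres 82 mm apart, so fingers fit down either side of a stone's middle.
- stone_white_center (a point): Loose off-white sharpening stone, a bar 120 mm long (own y), 34 mm wide (own x), 26 mm high (own z), 0.24 kg. Point: its centre. Starts in the UPPER pair: across both lower stones, underside 46 mm above the bench. Stones of a pair are parallel, centres 82 mm apart, so fingers fit down either side of a stone's middle.
- holder_black_seat (a point): Fixed grey metal holder with charcoal-black end stops, 156 (own y) x 60 (own x) mm. The stone lies along own y, either way round, on two tan cork strips 40 mm either side of the middle. Point: seat middle at the strips' tops, 20 mm above the bench, 12 mm above the base (seated stone's centre: 13 mm above it). Stops rise 8 mm above the seat, 140 mm apart inside; long sides open.
- holder_red_seat (a point): Fixed grey metal holder with brick-red end stops, 156 (own y) x 60 (own x) mm. The stone lies along own y, either way round, on two tan cork strips 40 mm either side of the middle. Point: seat middle at the strips' tops, 20 mm above the bench, 12 mm above the base (seated stone's centre: 13 mm above it). Stops rise 8 mm above the seat, 140 mm apart inside; long sides open.
- holder_blue_seat (a point): Fixed grey metal holder with blue end stops, 156 (own y) x 60 (own x) mm. The stone lies along own y, either way round, on two tan cork strips 40 mm either side of the middle. Point: seat middle at the strips' tops, 20 mm above the bench, 12 mm above the base (seated stone's centre: 13 mm above it). Stops rise 8 mm above the seat, 140 mm apart inside; long sides open.
- holder_white_seat (a point): Fixed grey metal holder with off-white end stops, 156 (own y) x 60 (own x) mm. The stone lies along own y, either way round, on two tan cork strips 40 mm either side of the middle. Point: seat middle at the strips' tops, 20 mm above the bench, 12 mm above the base (seated stone's centre: 13 mm above it). Stops rise 8 mm above the seat, 140 mm apart inside; long sides open.
- oil_jar_mid (a point): Bystander: closed amber glass oil jar with dark lid, 54 mm diameter, 75 mm high, standing at the far side of the work. Point: on its axis, 37 mm above its foot.
- hammer: Bystander: hammer 280 mm long lying across the far edge of the work, beyond the jar; own x runs along the handle. Origin: under its middle on the bench.
There are look-alikes about, which are no part of the job. Leave any pink look-alike of the part that bears stone_white_center alone. Leave any yellow look-alike of the part that bears holder_white_seat alone.

How it is judged:
By the outcome, as a careful person would: the job done as asked, in the order asked, and still so for the second after the job is handed in, with the robot touching nothing.
It also fails if it takes over 112 s, if anything falls off the work surface, if the arm or the gripper's body presses on something with over 40 N, if the wrist force passes 120 N, or if a joint passes its speed limit or range.

## Robot

A 6-joint arm with a two-finger parallel gripper is mounted at the origin on the work surface. World frame = base frame: x ahead of the robot, y to its left, z up, the work surface at z = 0. Lengths are in m, angles in rad, forces in N, time in s.
With the tool pointing down it reaches from about 0.225 to 0.875 m from the base axis. Payload 3.4 kg.
Tool frame: the origin (TCP) lies midway between the tips of the shut fingers; the grasp point (between the pads) lies behind it (manip.grip_point_offset is the z of the grasp point in the tool frame, in m); z points along the fingers, x is the direction in which the jaws open and shut, and the axes are right-handed (so a half turn about z gives the same grasp; the last joint's range is limited). The gripper opens to 85 mm and grips with 20 to 120 N. Pads are 22 mm wide; open, the fingers measure 114 mm over their backs; the gripper's body (76 mm by 85 mm) begins 54 mm behind the grasp point. The pads swing forward as they close: fully open they stand 13 mm farther back than shut.
Start: joints at [-1.44, 0.276, 1.505, -0, 1.361, -0.121], TCP at [0.143, -0.557, 0.231] pointing down, gripper open.
Joint ranges: [-2.89, 2.89], [-0.75, 2.08], [0.22, 2.7], [-1.18, 4.32], [0.11, 2.71], [-2.7, 2.7]. Speed limits (rad/s): [2.57, 2.57, 3.14, 3.14, 3.14, 3.14].

## Interface

Orientations are given as a unit quaternion [w, x, y, z].
In Python, from rig import manip, eyes, recognise, regions_of, mark_of gives the robot as it stands.
- The arm moves only by the shell command python3 -m inch 'ROWS' [FORCE]. ROWS is JSON, a list of rows, each a list of 5 numbers: the gripper command: -1 is shut, 1 is fully open, values between are in proportion, then the shift along the tool's x, y, z in mm, then the turn about the tool's z in degrees. A call has 1 to 20 rows; each row shifts and turns the pose as measured when the row begins, along the tool's axes as they then stand; what a row does not reach is not made up. A row lasts 1/12 s, in which the tool goes at most 41.7 mm and 7.16 degrees, less where a joint would pass 70% of its speed; a pose out of reach is approached as far as the arm can. A call with a gripper value outside its range is refused whole. The fingers move at their own pace and stop on an object; FORCE is the grip in N (left out, the last holds). Time passes only in rows, so rows that do not move let the fingers close. It gives the time, the measured TCP pose, the force and the opening at its end, in the units of the state.
- manip.get_state(): the state, without advancing time (a new reading comes with each control period).
- eyes.get_image(name): name is "scene" or "side" or "wrist"; returns a dict with "frame" (420x560x3 uint8, red, green, blue), "K" (3x3 intrinsics, pixels), "k1" (the pictures are not rectified: a ray, as slopes to the right and down, at radius r is drawn at 1 + k1 r^2 times it, then the intrinsics apply), "rvec" (rotation vector, rad) and "tvec" (3), from world to camera coordinates, as OpenCV has them; the wrist camera has in their place "mount" (4x4, takes a point from camera to tool coordinates, whose origin is the TCP and whose axes are the tool frame's). Camera axes: x right, y down, z forward; pixel columns grow to the right and rows downward; lengths in m; the calibration is good to about 2 mm. A picture is of the moment at which its call begins: read the wrist's pose just before it. There is no depth.
- manip.sign_off(): hands the job in, once; it reports no verdict.
Trained networks look in a picture, given as the dict that the camera call returned (one of the last four; its "shot" number tells which), for a name from the list of things; names that differ only in an ending like _2 or _b are one class to them, and where a whole thing is asked for, a point or a joint stands for the part that bears it (a point fixed in the world has none). Each returns a list of dicts, best first, with "confidence" (0 to 1); they miss things now and then, are a little off and sometimes report something else, mostly with a low value. They report only what shows in the picture. A call takes as long as a camera call. They do not tell look-alikes from the thing itself.
- recognise(picture, target): "bbox" ([left, top, width, height] in pixels, round what is visible of it).
- regions_of(picture, target): "mask" (420x560 bool, what is visible of it) and "bbox" ([left, top, width, height] in pixels, round what is visible of it).
- mark_of(picture, target): "point" ([row, column] in pixels: a listed point, or the origin of a listed thing).
The state is a dict: "clock": time; "qpos": joint angles; "qd": joint speeds; "effort": joint torques, N m; "position": TCP position; "ee_rot": TCP orientation; "contact_force": force on the tool from outside, world axes, zero at the start; "moment": the same for the moment, N m; "width": finger opening in m.
Only numpy, scipy, OpenCV 4.12 (cv2) and the standard library are available. Lean on these libraries where they do the work, as an engineer would, in place of code of your own. Each camera call takes 0.05 s, during which the arm holds its last target.

## Working session

There is one attempt and no reset: what is moved stays moved. The work goes in short steps, Python scripts to look and compute and a shell command to move; the robot and the scene stay as the last step left them, time stands still between calls to the robot, and variables do not carry over. Pictures are saved under pics/ and viewed, and the job is handed in when it is done.

```bash
ls; mkdir -p pics; python3 - <<'E'
from rig import manip, eyes
import cv2
print(manip.get_state()); print(manip.grip_point_offset)
for n in ["scene","side","wrist"]:
    p=eyes.get_image(n); cv2.imwrite(f"pics/{n}0.png",p["frame"][:,:,::-1]); print(n,{k:v for k,v in p.items() if k!="frame"})
E
```

```text
pics
{'clock': 0.0, 'qpos': array([-1.44000964e+00,  2.76642523e-01,  1.50616937e+00, -1.53376676e-05,
        1.36071468e+00, -1.21003867e-01]), 'qd': array([ 0.00114585,  0.00042263, -0.00103013, -0.0007849 ,  0.00106378,
        0.00110547]), 'effort': array([ 7.48985749e-04, -4.16766787e+01, -2.45802820e+01, -2.43775703e-04,
        1.09073470e-02, -2.33024053e-06]), 'position': array([ 0.14316982, -0.55632428,  0.23039819]), 'ee_rot': array([-6.75065061e-04,  7.90297537e-01, -6.12722505e-01, -6.92358599e-04]), 'contact_force': array([-0.27434752,  0.59928821, -0.1323523 ]), 'moment': array([0.00874052, 0.02104613, 0.01397955]), 'width': 0.08552420214557327}
-0.0187
scene {'K': array([[431.02424261,   0.        , 277.83726961],
       [  0.        , 431.02424261, 214.41926352],
       [  0.        ,   0.        ,   1.        ]]), 'k1': 0.04252269915097732, 'rvec': array([ 1.54368786,  2.11201798, -0.77498842]), 'tvec': array([ 0.13891339, -0.35270184,  1.50723179]), 'shot': 1}
side {'K': array([[408.50303556,   0.        , 278.22401581],
       [  0.        , 408.50303556, 205.14903585],
       [  0.        ,   0.        ,   1.        ]]), 'k1': -0.0738753739424391, 'rvec': array([ 2.16891176, -0.18500281,  0.09576679]), 'tvec': array([-0.51118437,  0.10816123,  0.85252042]), 'shot': 2}
wrist {'K': array([[317.36290311,   0.        , 283.09684084],
       [  0.        , 317.36290311, 207.93335148],
       [  0.        ,   0.        ,   1.        ]]), 'k1': -0.030155483983091754, 'mount': array([[ 9.99999617e-01, -8.33979492e-04,  2.64803767e-04,
         1.97296393e-04],
       [ 7.34912561e-04,  9.64760079e-01,  2.63130099e-01,
        -6.71082094e-02],
       [-4.74917210e-04, -2.63129803e-01,  9.64760323e-01,
        -1.43708293e-01],
       [ 0.00000000e+00,  0.00000000e+00,  0.00000000e+00,
         1.00000000e+00]]), 'shot': 3}
```

View pics/scene0.png

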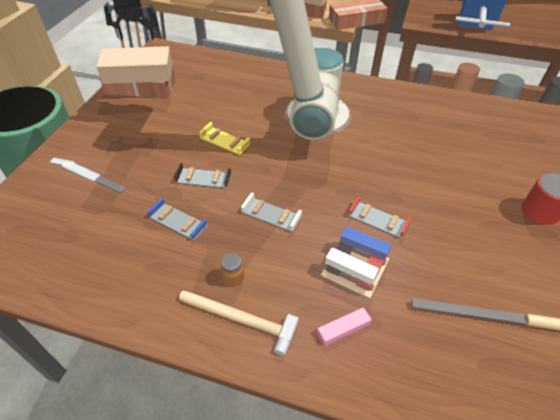

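View pics/side0.png

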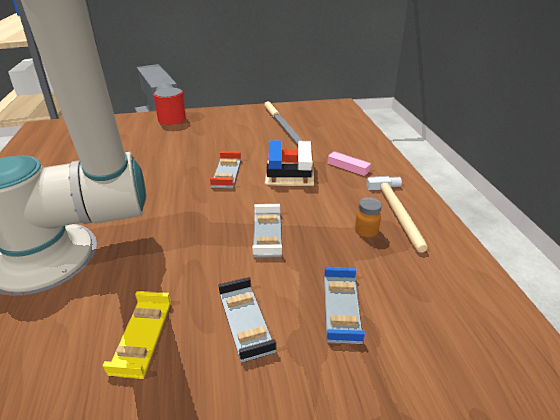

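View pics/wrist0.png

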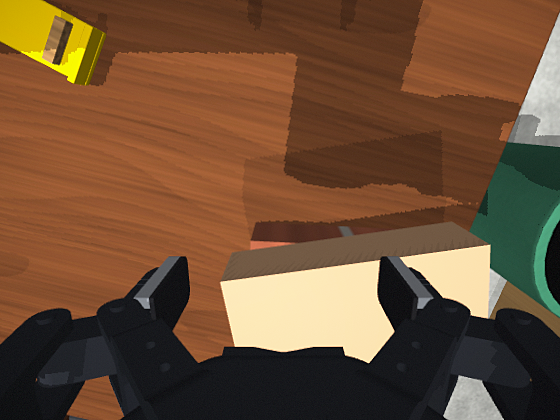

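Clear view. In the scene picture the rack stack is at about (358,260), with the blue and white stones on top. The holders are white (271,212), black (203,178), blue (177,219) and red (380,217). The look-alikes are the pink stone (345,326) and the yellow holder (225,139). Next I'll locate everything.

```bash
cat > h.py <<'E'
import numpy as np, cv2
from scipy.spatial.transform import Rotation as R
from rig import manip, eyes, recognise, regions_of, mark_of
def cam(name):
    st=manip.get_state(); p=eyes.get_image(name)
    if 'mount' in p:
        q=st['ee_rot']; T=np.eye(4); T[:3,:3]=R.from_quat([q[1],q[2],q[3],q[0]]).as_matrix(); T[:3,3]=st['position']
        W=T@np.array(p['mount'])
    else:
        Rm=cv2.Rodrigues(np.array(p['rvec']))[0]; W=np.eye(4); W[:3,:3]=Rm.T; W[:3,3]=-Rm.T@np.array(p['tvec'])
    p['W']=W; return p
def back(p,uv,z):
    uv=np.atleast_2d(np.array(uv,float)); K=p['K']
    d=np.c_[(uv[:,0]-K[0,2])/K[0,0],(uv[:,1]-K[1,2])/K[1,1]]
    u=d.copy()
    for _ in range(20): u=d/(1+p['k1']*(u**2).sum(1))[:,None]
    r=np.c_[u,np.ones(len(u))]@p['W'][:3,:3].T; o=p['W'][:3,3]
    return o+r*((z-o[2])/r[:,2])[:,None]
def proj(p,X):
    X=np.atleast_2d(X); c=(X-p['W'][:3,3])@p['W'][:3,:3]; u=c[:,:2]/c[:,2:]
    d=u*(1+p['k1']*(u**2).sum(1))[:,None]
    return d@np.diag([p['K'][0,0],p['K'][1,1]])+p['K'][:2,2]
def show(p,fn,pts=None,crop=None,s=1):
    im=p['frame'][:,:,::-1].copy()
    if crop: l,t,w,h=crop; im=im[t:t+h,l:l+w]
    im=cv2.resize(im,None,fx=s,fy=s,interpolation=cv2.INTER_CUBIC)
    for q in ([] if pts is None else pts):
        q=(np.array(q)-(crop[:2] if crop else [0,0]))*s
        cv2.circle(im,tuple(int(v) for v in q),3,(255,0,255),1)
    cv2.imwrite('pics/'+fn,im)
E
python3 - <<'E'
from h import *
ps={n:cam(n) for n in ("scene","side")}
Z=dict(stone_black_center=.033,stone_red_center=.033,stone_blue_center=.059,stone_white_center=.059,holder_black_seat=.02,holder_red_seat=.02,holder_blue_seat=.02,holder_white_seat=.02,oil_jar_mid=.037,hammer=0.0)
for t,z in Z.items():
    for n,p in ps.items():
        for m in mark_of(p,t):
            r,c=m['point']; print(t,n,round(m['confidence'],2),(round(c),round(r)),back(p,(c,r),z)[0].round(3)[:2])
E
```

```text
stone_black_center scene 0.6 (341, 252) [0.58  0.205]
stone_black_center side 0.9 (289, 170) [0.585 0.211]
stone_black_center side 0.61 (244, 314) [ 0.416 -0.256]
stone_black_center side 0.45 (269, 225) [ 0.494 -0.019]
stone_red_center scene 0.61 (369, 270) [0.611 0.281]
stone_red_center side 0.77 (289, 157) [0.599 0.282]
stone_blue_center scene 0.63 (364, 243) [0.556 0.253]
stone_blue_center side 0.81 (274, 152) [0.552 0.269]
stone_blue_center side 0.52 (398, 216) [ 0.767 -0.068]
stone_white_center scene 0.85 (342, 326) [0.789 0.248]
stone_white_center scene 0.62 (353, 263) [0.622 0.24 ]
stone_white_center side 0.93 (346, 161) [0.731 0.187]
stone_white_center side 0.81 (306, 154) [0.638 0.244]
holder_black_seat side 0.67 (367, 219) [ 0.722 -0.017]
holder_black_seat side 0.63 (243, 315) [ 0.416 -0.246]
holder_red_seat scene 0.89 (378, 216) [0.423 0.275]
holder_red_seat side 0.66 (226, 167) [0.42  0.279]
holder_blue_seat scene 0.71 (178, 219) [ 0.599 -0.24 ]
holder_blue_seat side 0.8 (343, 301) [ 0.594 -0.245]
holder_white_seat scene 0.59 (224, 134) [ 0.227 -0.256]
holder_white_seat side 0.97 (267, 226) [ 0.493 -0.003]
holder_white_seat side 0.62 (139, 328) [ 0.24  -0.247]
oil_jar_mid scene 0.59 (233, 272) [ 0.721 -0.03 ]
oil_jar_mid side 0.88 (371, 220) [ 0.717 -0.044]
hammer scene 0.68 (238, 317) [0.81  0.015]
hammer side 0.91 (397, 213) [0.812 0.019]
hammer side 0.58 (371, 218) [0.743 0.009]
```

```bash
python3 -m inch '[[1,-25,-22,-12,0],[1,-25,-22,-12,0],[1,-25,-22,-12,0],[1,-25,-22,-12,0],[1,-25,-22,-12,0],[1,-25,-22,-12,0],[1,-25,-22,-12,0],[1,-25,-22,-12,0],[1,-25,-22,-12,0],[1,-25,-22,-12,0],[1,-25,-22,-12,0],[1,-25,-22,-12,0],[1,-25,-22,-12,0],[1,-25,-22,-12,0],[1,0,0,0,0],[1,0,0,0,0]]' && python3 - <<'E'
from h import *
p=cam("wrist"); show(p,"w1.png")
for t in ("black","blue","white"):
    for m in mark_of(p,f"holder_{t}_seat"):
        r,c=m['point']; print(t,round(m['confidence'],2),(round(c),round(r)),back(p,(c,r),.02)[0].round(4)[:2])
print(manip.get_state()['qpos'])
E
```

```text
clock: 2.58
position: [0.3623, -0.1228, 0.4072]
ee_rot: [-0.003, 0.79, -0.614, 0.004]
contact_force: [0.2, -0.5, 0.6]
width: 0.0855
black 0.96 (366, 150) [ 0.4211 -0.2508]
blue 0.6 (394, 41) [ 0.5905 -0.2431]
white 0.95 (332, 248) [ 0.241  -0.2446]
white 0.92 (235, 69) [ 0.4908 -0.0133]
white 0.16 (45, 69) [0.42   0.2795]
[-0.52060337 -0.08281589  1.49637904  0.00559114  1.72163669  0.80744354]
```

View pics/w1.png

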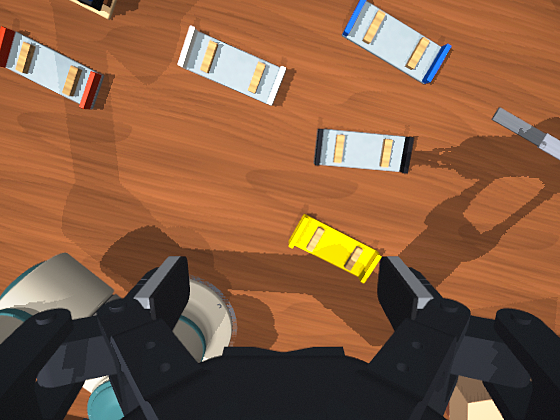

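The wrist view shows all four holders: white (235,66), blue (397,41), black (363,150) and red (50,67). The yellow look-alike is at (335,248). I'll fit their poses from the cork strips.

```bash
cat >> h.py <<'E'
def corks(p):
    hsv=cv2.cvtColor(p['frame'],cv2.COLOR_RGB2HSV)
    # tan strip: bright, moderately saturated
    m=((hsv[:,:,0]>=12)&(hsv[:,:,0]<=24)&(hsv[:,:,1]>50)&(hsv[:,:,1]<175)&(hsv[:,:,2]>185)).astype(np.uint8)
    n,l,s,c=cv2.connectedComponentsWithStats(m)
    return [(c[i],s[i,4]) for i in range(1,n) if s[i,4]>25]
E
python3 - <<'E'
from h import *
p=cam("wrist"); 
C=corks(p); X=[back(p,c,.02)[0] for c,a in C]
for (c,a),x in zip(C,X): print(c.round(1),a,x.round(4)[:2])
for i in range(len(X)):
    for j in range(i):
        d=X[i]-X[j]; L=np.hypot(*d[:2])
        if abs(L-.08)<.012: print('pair',C[j][0].round(),'mid',((X[i]+X[j])/2).round(4)[:2],'L',L.round(4),'ang',np.degrees(np.arctan2(d[1],d[0]))%180)
E
```

```text
[103.5   9.7] 62 [0.5254 0.1951]
[373.   23.4] 279 [ 0.6033 -0.2059]
[417.6  49.7] 257 [ 0.5853 -0.2843]
[206.2  54.9] 233 [0.4985 0.0309]
[20.5 56.8] 219 [0.4293 0.3176]
[265.6  45.6] 28 [ 0.5331 -0.0552]
[311.7  52. ] 33 [ 0.5414 -0.1262]
[331.7  57.6] 39 [ 0.5413 -0.1584]
[254.6  75.7] 228 [ 0.4867 -0.0485]
[67.9 79.9] 230 [0.4117 0.2394]
[363.   73.8] 42 [ 0.5306 -0.2123]
[348.5  84.7] 63 [ 0.5096 -0.195 ]
[182.4  84.2] 27 [0.4475 0.0596]
[402.3  86.8] 35 [ 0.5276 -0.2788]
[316.1  92.1] 72 [ 0.4863 -0.1483]
[219.1  92.4] 33 [0.4491 0.0008]
[394.7 101.3] 29 [ 0.5037 -0.274 ]
[253.9 101.6] 31 [ 0.4486 -0.056 ]
[397.1 109.8] 28 [ 0.4923 -0.282 ]
[420.7 111.3] 53 [ 0.4996 -0.32  ]
[363.8 118.5] 91 [ 0.4661 -0.2339]
[303.4 125.8] 37 [ 0.4313 -0.1419]
[349.5 122.9] 43 [ 0.4538 -0.2133]
[380.6 124.5] 72 [ 0.4638 -0.2633]
[397.7 123.7] 29 [ 0.4718 -0.2899]
[424.6 130.5] 35 [ 0.4726 -0.3364]
[173.5 136. ] 81 [0.3648 0.0604]
[338.2 147. ] 207 [ 0.4125 -0.2064]
[385.9 152.7] 171 [ 0.4227 -0.286 ]
[421.7 145.2] 37 [ 0.449 -0.34 ]
[268.4 163.8] 29 [ 0.3578 -0.1012]
[220.1 189.5] 60 [ 0.2954 -
[... 4036 characters left out ...]

pair [279. 217.] mid [ 0.2605 -0.1753] L 0.0751 ang 72.08524665052849
pair [219. 201.] mid [ 0.2381 -0.0582] L 0.0905 ang 34.08075135958205
pair [207. 207.] mid [ 0.23   -0.0492] L 0.0905 ang 49.512082126913896
pair [279. 217.] mid [ 0.2364 -0.1116] L 0.0908 ang 141.930953780854
pair [315. 238.] mid [ 0.2427 -0.2507] L 0.0803 ang 80.95710694456527
pair [326. 316.] mid [ 0.0813 -0.2428] L 0.0759 ang 123.41140213089474
pair [310. 324.] mid [ 0.0819 -0.2856] L 0.0755 ang 94.59491192119192
pair [326. 316.] mid [ 0.0813 -0.3025] L 0.0699 ang 53.43297991613136
pair [310. 324.] mid [ 0.0697 -0.2893] L 0.0846 ang 77.4676086562665
pair [313. 330.] mid [ 0.0633 -0.2944] L 0.0726 ang 85.66657605225244
```

```bash
python3 -m inch '[[1,-27,-19,9,0],[1,-27,-19,9,0],[1,-27,-19,9,0],[1,-27,-19,9,0],[1,-27,-19,9,0],[1,-27,-19,9,0],[1,-27,-19,9,0],[1,-27,-19,9,0],[1,-27,-19,9,0],[1,-27,-19,9,0],[1,-27,-19,9,0],[1,-27,-19,9,0],[1,0,0,0,0],[1,0,0,0,0]]' && python3 - <<'E'
from h import *
p=cam("wrist"); show(p,"w2.png")
import pickle; pickle.dump(p,open('w2.pkl','wb'))
for t,z in (("black",.033),("red",.033),("blue",.059),("white",.059)):
    for m in mark_of(p,f"stone_{t}_center"):
        r,c=m['point']; print(t,round(m['confidence'],2),(round(c),round(r)),back(p,(c,r),z)[0].round(4)[:2])
print(manip.get_state()['qpos'])
E
```

```text
clock: 4.0
position: [0.523, 0.2326, 0.2814]
ee_rot: [0.006, 0.772, -0.636, 0.001]
contact_force: [-0.9, 0.1, 0.4]
width: 0.0856
black 0.65 (311, 134) [0.579  0.2064]
red 0.57 (248, 102) [0.6019 0.2869]
blue 0.85 (267, 149) [0.554  0.2545]
white 0.62 (296, 83) [0.6302 0.2371]
[ 0.3009004   0.25000433  1.41270485 -0.00790007  1.48409017  1.68202342]
```

View pics/w2.png

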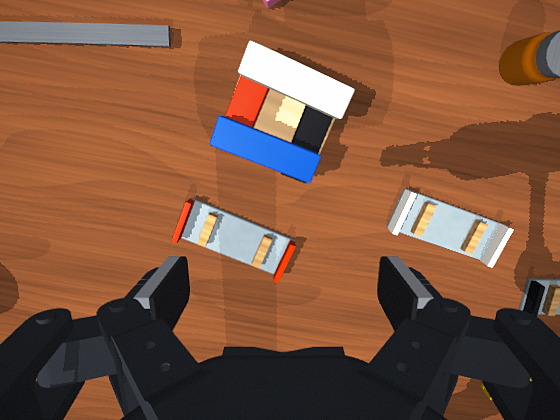

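The stack is seen from above: white (297,80) and blue (265,150) on top, red (245,100) and black (313,130) below. The pink bar is off at the top edge. I'll fit the top faces.

```bash
cat >> h.py <<'E'
def face(p,mask,z):
    """min-area rectangle of a mask back-projected on plane z: centre, long axis angle deg, sides"""
    n,l,s,c=cv2.connectedComponentsWithStats(mask.astype(np.uint8)); k=1+np.argmax(s[1:,4])
    cs=max(cv2.findContours((l==k).astype(np.uint8),cv2.RETR_EXTERNAL,cv2.CHAIN_APPROX_NONE)[0],key=len)[:,0]
    X=back(p,cs,z)[:,:2]*1000
    (cx,cy),(w,h),a=cv2.minAreaRect(X.astype(np.float32))
    if w>h: a=a
    else: a+=90; w,h=h,w
    return np.round([cx/1000,cy/1000],4),round(a%180,1),(round(w,1),round(h,1)),l==k
def colmask(p,c):
    f=p['frame'].astype(int); r,g,b=f[:,:,0],f[:,:,1],f[:,:,2]; hsv=cv2.cvtColor(p['frame'],cv2.COLOR_RGB2HSV).astype(int)
    if c=='white': return (hsv[:,:,1]<40)&(hsv[:,:,2]>225)
    if c=='blue': return (b>170)&(b>r+90)&(b>g+60)
    if c=='red': return (r>150)&(g<90)&(b<75)&(hsv[:,:,1]>170)&((hsv[:,:,0]<8)|(hsv[:,:,0]>174))
    if c=='black': return hsv[:,:,2]<62
E
python3 - <<'E'
from h import *
import pickle; p=pickle.load(open('w2.pkl','rb'))
for c in (60,297),(120,300),(72,270),(132,265),(150,265),(165,290),(178,300),(105,325): print(c,p['frame'][c])
im=p['frame'].copy()[:,:,::-1]
for c in ('white','blue'):
    m=colmask(p,c); m[:30]=0; m[190:]=0; m[:,:200]=0;m[:,365:]=0
    ce,a,s,mm=face(p,m,.072); print(c,ce,a,s)
    cs=cv2.findContours(mm.astype(np.uint8),0,1)[0]; cv2.drawContours(im,cs,-1,(0,255,0),1)
cv2.imwrite('pics/w2c.png',cv2.resize(im[20:200,190:380],None,fx=3,fy=3))
E
```

```text
(60, 297) [81 39 17]
(120, 300) [0 0 0]
(72, 270) [254 254 255]
(132, 265) [165 132 105]
(150, 265) [ 41 120 240]
(165, 290) [ 33 114 237]
(178, 300) [ 27 109 240]
(105, 325) [254 254 254]
white [0.6313 0.2374] 77.6 (119.1, 33.5)Traceback (most recent call last):
  File "<stdin>", line 8, in <module>
cv2.error: OpenCV(4.12.0) :-1: error: (-5:Bad argument) in function 'drawContours'
> Overload resolution failed:
>  - Layout of the output array image is incompatible with cv::Mat
>  - Expected Ptr<cv::UMat> for argument 'image'
```

```bash
python3 - <<'E'
from h import *
import pickle; p=pickle.load(open('w2.pkl','rb'))
im=np.ascontiguousarray(p['frame'][:,:,::-1])
for c in ('white','blue'):
    m=colmask(p,c); m[:30]=0; m[190:]=0; m[:,:200]=0;m[:,365:]=0
    ce,a,s,mm=face(p,m,.072); print(c,ce,a,s)
    cs=cv2.findContours(mm.astype(np.uint8),0,1)[0]; cv2.drawContours(im,cs,-1,(0,255,0),1)
cv2.imwrite('pics/w2c.png',cv2.resize(im[20:200,190:380],None,fx=3,fy=3))
s=manip.get_state(); q=s['ee_rot']; M=R.from_quat([q[1],q[2],q[3],q[0]]).as_matrix(); print(M.round(3), s['position'])
E
```

```text
white [0.6313 0.2374] 77.6 (119.1, 33.5)
blue [0.5543 0.2566] 79.7 (118.8, 33.3)
[[ 0.189 -0.982 -0.003]
 [-0.982 -0.189 -0.009]
 [ 0.008  0.004 -1.   ]] [0.52245075 0.23178967 0.28364462]
```

View pics/w2c.png

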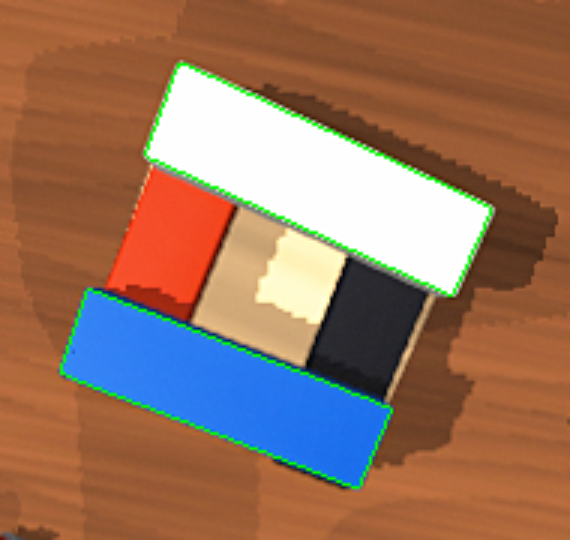

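Both top faces fit well. The white centre is (0.631,0.237), long axis about 78.6°. The white candidates in the w2 view are the stack bar at (297,80) and the pink bar at the top edge near (275,2). The stack bar is off-white and lies across the lower pair, so it's the right one, and the crop confirms it. Next I'll turn the jaws across the stone.

```bash
python3 -m inch '[[1,0,0,12,-6.8],[1,0,0,12,-6.8],[1,0,0,12,-6.8],[1,0,0,12,-6.8],[1,0,0,12,-6.8],[1,0,0,12,-6.8],[1,0,0,12,-6.8],[1,0,0,12,-6.8],[1,0,0,12,-6.8],[1,0,0,12,-6.8],[1,0,0,0,0]]' && cat >> h.py <<'E'
def pose():
    s=manip.get_state(); q=s['ee_rot']; M=R.from_quat([q[1],q[2],q[3],q[0]]).as_matrix()
    return s['position'],M
def go(x,y,z,axis=None):
    """shift in tool mm to (x,y,z), turn deg so that tool x lies at heading 'axis' (mod 180)"""
    P,M=pose(); d=M.T@(np.array([x,y,z])-P)*1000
    h=np.degrees(np.arctan2(M[1,0],M[0,0])); t=None
    if axis is not None: t=round(-((axis-h+90)%180-90),1)
    print('at',P.round(4),'heading',h.round(1),'tilt z',M[:,2].round(4),'shift',d.round(1),'turn',t)
E
python3 -c "
from h import *
go(.6313,.2374,.15,-12)"
```

```text
clock: 5.17
position: [0.5243, 0.2188, 0.1722]
ee_rot: [0.002, 0.997, -0.076, 0.01]
contact_force: [0.0, 0.8, -1.1]
width: 0.0855
at [0.5243 0.2188 0.1722] heading -8.7 tilt z [ 0.0188 -0.0051 -0.9998] shift [102.5 -34.6  24.1] turn 3.3
```

```bash
python3 -m inch '[[1,26,-9,0,3],[1,26,-9,0,0],[1,26,-9,0,0],[1,25,-8,0,0],[1,0,0,0,0],[1,0,0,0,0]]' && python3 - <<'E'
from h import *
go(.6313,.2374,.15,-12)
p=cam("wrist"); show(p,"w3.png")
for c in ('white','blue'):
    m=colmask(p,c); 
    ce,a,s,mm=face(p,m,.072); print(c,ce,a,s)
go(.6313,.2374,.15,-12)
E
```

```text
clock: 5.67
position: [0.635, 0.228, 0.1817]
ee_rot: [0.001, 0.993, -0.115, 0.013]
contact_force: [-0.3, 0.5, 0.2]
width: 0.0853
at [0.635  0.228  0.1817] heading -13.2 tilt z [ 0.0248 -0.0044 -0.9997] shift [-6.5 -8.2 31.5] turn -1.2
white [0.6311 0.2376] 77.3 (120.2, 33.5)
blue [0.5541 0.2569] 79.7 (119.0, 33.1)
at [0.6354 0.2279 0.1819] heading -13.2 tilt z [ 0.0264 -0.0044 -0.9996] shift [-7.  -8.2 31.7] turn -1.2
```

View pics/w3.png

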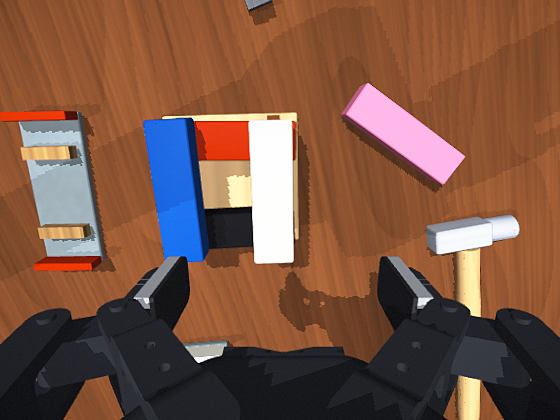

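Two viewpoints agree to 0.2 mm. The view shows the white stone at (272,190), the blue at (176,190), and the pink look-alike at (405,135) clear of the fingers. Descending.

```bash
python3 -m inch '[[1,-4,-4,16,-0.5],[1,-3,-4,20,0],[1,-1,0,24,0],[1,-1,0,22,0],[1,0,0,16,0],[1,0,0,0,0],[1,0,0,0,0]]' && python3 - <<'E'
from h import *
go(.6312,.2375,.038,-12.6)
E
```

```text
clock: 6.3
position: [0.6268, 0.2355, 0.0892]
ee_rot: [-0.001, 0.993, -0.116, 0.017]
contact_force: [-0.2, -0.6, 1.0]
width: 0.0858
at [0.6268 0.2355 0.0892] heading -13.4 tilt z [ 0.0334 -0.0025 -0.9994] shift [ 2.1 -2.7 51.3] turn -0.8
```

```bash
python3 -m inch '[[1,0,0,0,0],[1,0,0,0,0],[1,0,0,0,0],[1,0,0,0,0]]' && python3 - <<'E'
from h import *
go(.6312,.2375,.038,-12.6)
E
```

```text
clock: 6.63
position: [0.6276, 0.2357, 0.0946]
ee_rot: [-0.002, 0.993, -0.117, 0.02]
contact_force: [-0.2, 0.1, -0.3]
width: 0.0856
at [0.6276 0.2357 0.0946] heading -13.5 tilt z [ 3.950e-02 -8.000e-04 -9.992e-01] shift [ 0.9 -2.1 56.7] turn -0.9
```

Zero rows drift: about 1.4 mm up and 0.09° of tilt per row. So I'll use few rows with larger steps, and let the fingers close during camera calls, where the target is held.

```bash
python3 -m inch '[[1,1,-2,21,-0.9],[1,0,0,21,0],[1,0,0,18,0]]' && cat >> h.py <<'E'
def wait(n):
    for _ in range(n): eyes.get_image("wrist")
    s=manip.get_state(); print('t',s['clock'],'w',round(s['width'],4),'F',s['contact_force'].round(1),'M',s['moment'].round(2))
E
python3 - <<'E'
from h import *
go(.632,.2375,.038,-12.6); wait(2)
go(.632,.2375,.038,-12.6)
E
```

```text
clock: 6.88
position: [0.6381, 0.2392, 0.0424]
ee_rot: [-0.005, 0.994, -0.109, 0.028]
contact_force: [0.9, 0.0, 0.4]
width: 0.0854
at [0.6381 0.2392 0.0424] heading -12.6 tilt z [ 0.0574  0.004  -0.9983] shift [-5.8  3.   4. ] turn 0.0
t 6.9833 w 0.0856 F [-1.1 -0.7 -0.1] M [0.02 0.08 0.01]
at [0.6354 0.2384 0.0394] heading -12.6 tilt z [ 0.0499  0.0019 -0.9988] shift [-3.2  1.6  1.3] turn 0.0
```

```bash
python3 -m inch '[[1,-3,1.5,3,0]]' 60 && python3 - <<'E'
from h import *
wait(4)
go(.632,.2375,.038,-12.6)
E
```

```text
clock: 7.07
position: [0.6338, 0.238, 0.0374]
ee_rot: [-0.004, 0.994, -0.109, 0.026]
contact_force: [0.2, -0.4, 1.5]
width: 0.0854
t 7.2667 w 0.0853 F [0.3 0.9 0.1] M [0.02 0.   0.02]
at [0.6327 0.2377 0.0374] heading -12.6 tilt z [ 0.0513  0.0023 -0.9987] shift [-0.6  0.4 -0.7] turn 0.0
```

```bash
python3 -m inch '[[-1,0,0,1,0]]' 60 && python3 - <<'E'
from h import *
wait(5);wait(5); wait(4)
go(.632,.2375,.038,-12.6)
E
```

```text
clock: 7.35
position: [0.6334, 0.2379, 0.0374]
ee_rot: [-0.004, 0.994, -0.109, 0.026]
contact_force: [-0.6, 1.1, -0.4]
width: 0.0752
t 7.6 w 0.039 F [ 0.4 -0.1 -0.2] M [ 0.    0.03 -0.  ]
t 7.85 w 0.0334 F [-1.1  0.7  6. ] M [-0.07  0.3  -0.  ]
t 8.05 w 0.0334 F [-1.   0.1  6.3] M [-0.01  0.34 -0.01]
at [0.633  0.2378 0.0371] heading -12.6 tilt z [ 0.0521  0.0026 -0.9986] shift [-0.9  0.5 -1. ] turn 0.0
```

```bash
python3 -m inch '[[-1,0,0,-15,0],[-1,0,0,-30,0],[-1,0,0,-30,0]]' && python3 - <<'E'
from h import *
go(.4926,-.0088,.11,-8.5);wait(3)
go(.4926,-.0088,.11,-8.5)
p=cam("wrist"); show(p,"w4.png")
E
```

```text
clock: 8.3
position: [0.6227, 0.2357, 0.1034]
ee_rot: [-0.0, 0.994, -0.109, 0.016]
contact_force: [0.7, 0.4, -1.8]
width: 0.0336
at [0.6227 0.2357 0.1034] heading -12.6 tilt z [ 0.032  -0.0029 -0.9995] shift [-73.6 266.9 -10.1] turn -4.1
t 8.45 w 0.0337 F [-0.1 -0.3 -2.3] M [-0.02  0.03  0.01]
at [0.6257 0.2365 0.1064] heading -12.6 tilt z [ 4.100e-02 -6.000e-04 -9.992e-01] shift [-76.3 268.3  -8.9] turn -4.1
```

View pics/w4.png

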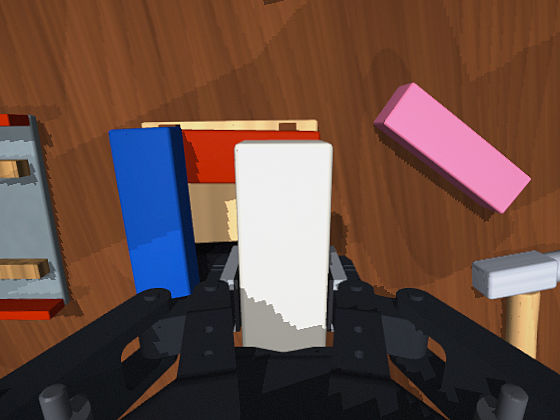

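```bash
python3 -m inch '[[-1,-9,20,-4,-1],[-1,-9,34,-4,-1],[-1,-9,36,-4,-1],[-1,-9,36,-4,-1],[-1,-10,36,-4,0],[-1,-10,36,-4,0],[-1,-10,36,-4,0],[-1,-10,26,-2,0]]' && python3 - <<'E'
from h import *
go(.4926,-.0088,.11,-8.5);wait(3)
go(.4926,-.0088,.11,-8.5)
p=cam("wrist"); show(p,"w5.png")
E
```

```text
clock: 9.17
position: [0.493, -0.0108, 0.1117]
ee_rot: [-0.0, 0.998, -0.067, 0.004]
contact_force: [2.1, -0.0, -2.2]
width: 0.0337
at [ 0.493  -0.0108  0.1117] heading -7.7 tilt z [ 0.009 -0.    -1.   ] shift [-0.7 -1.9  1.7] turn 0.8
t 9.3167 w 0.0334 F [ 0.8  1.3 -2.6] M [ 0.01 -0.01  0.01]
at [ 0.4931 -0.01    0.1117] heading -7.9 tilt z [ 0.0085  0.0011 -1.    ] shift [-0.6 -1.1  1.7] turn 0.6
```

View pics/w5.png

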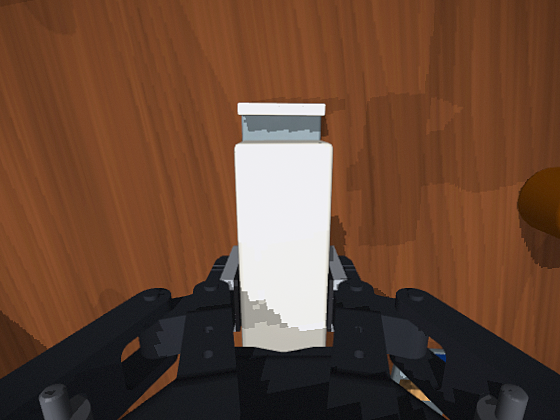

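Held white is over the holder with the white stops, at (282,108), and well aligned. Lowering.

```bash
python3 -m inch '[[-1,-0.6,-1,26,0.6]]' && python3 -c "
from h import *
wait(2)" && python3 -m inch '[[-1,0,0,26,0]]' &&  python3 - <<'E'
from h import *
wait(3)
go(.4926,-.0088,.012,-8.5)
E
```

```text
clock: 9.45
position: [0.4988, -0.0081, 0.0889]
ee_rot: [-0.001, 0.997, -0.074, 0.01]
contact_force: [2.0, 0.2, -2.3]
width: 0.0336
t 9.55 w 0.0331 F [-2.5 -0.5 -2. ] M [-0.02  0.09  0.02]
clock: 9.63
position: [0.4953, -0.006, 0.0592]
ee_rot: [-0.001, 0.997, -0.072, 0.005]
contact_force: [1.5, -0.3, -2.9]
width: 0.0331
t 9.7833 w 0.0335 F [ 0.4  0.2 -2.5] M [-0.03 -0.    0.03]
at [ 0.4896 -0.0053  0.0553] heading -8.3 tilt z [-0.0036  0.0043 -1.    ] shift [ 3.6  3.2 43.3] turn 0.2
```

```bash
python3 -m inch '[[-1,3.6,3.2,20,0]]' && python3 - <<'E'
from h import *
wait(4)
go(.4926,-.0088,.012,-8.5)
p=cam("wrist"); show(p,"w6.png")
p=cam("side"); show(p,"s6.png",crop=(200,170,140,110),s=5)
E
```

```text
clock: 9.87
position: [0.4957, -0.0083, 0.0383]
ee_rot: [-0.002, 0.997, -0.071, 0.001]
contact_force: [0.8, 0.5, -1.6]
width: 0.0332
t 10.0667 w 0.0334 F [ 0.1  0.2 -2.7] M [ 0.01 -0.   -0.04]
at [ 0.493  -0.0086  0.0361] heading -8.3 tilt z [-0.0035  0.0044 -1.    ] shift [-0.3  0.4 24.1] turn 0.2
```

View pics/w6.png

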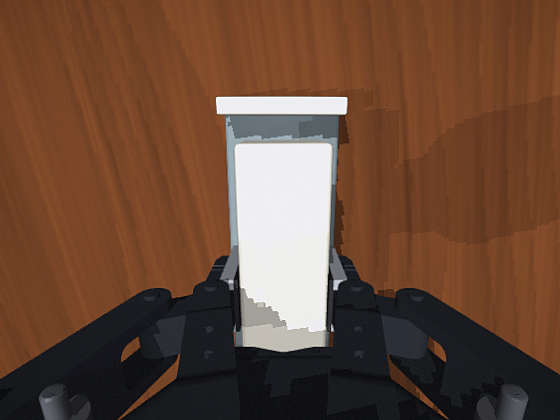

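View pics/s6.png

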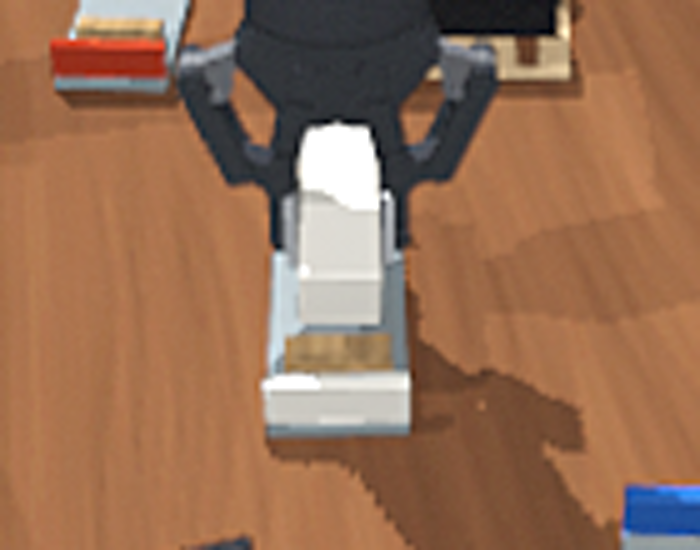

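Aligned with the stop, and the stone is level. Continuing down.

```bash
python3 -m inch '[[-1,0,0,14,0]]' && python3 - <<'E'
from h import *
wait(4)
go(.4926,-.0088,.0115,-8.5)
E
python3 -m inch '[[-1,-0.5,0,5,0]]' && python3 - <<'E'
from h import *
wait(4)
go(.4926,-.0088,.0115,-8.5)
E
```

```text
clock: 10.25
position: [0.4962, -0.009, 0.0254]
ee_rot: [-0.002, 0.997, -0.072, 0.002]
contact_force: [0.3, -0.1, -2.5]
width: 0.0335
t 10.45 w 0.0336 F [-0.1 -0.  -2.4] M [ 0.05 -0.01  0.06]
at [ 0.4935 -0.0086  0.0232] heading -8.3 tilt z [-0.0014  0.004  -1.    ] shift [-0.8  0.3 11.7] turn 0.2
clock: 10.53
position: [0.4943, -0.0087, 0.0195]
ee_rot: [-0.002, 0.997, -0.072, 0.001]
contact_force: [0.3, -0.3, -2.4]
width: 0.0331
t 10.7333 w 0.0331 F [ 0.6 -0.4 -2.7] M [-0.   -0.01  0.06]
at [ 0.493  -0.0086  0.0184] heading -8.3 tilt z [-0.0013  0.004  -1.    ] shift [-0.3  0.3  6.9] turn 0.2
```

```bash
python3 -m inch '[[-1,-0.5,0,4,0]]' && python3 - <<'E'
from h import *
wait(4)
go(.4926,-.0088,.0115,-8.5)
E
python3 -m inch '[[-1,-0.3,0,2.5,0]]' && python3 - <<'E'
from h import *
wait(4)
go(.4926,-.0088,.0115,-8.5)
E
```

```text
clock: 10.82
position: [0.4934, -0.0086, 0.015]
ee_rot: [-0.002, 0.997, -0.072, 0.0]
contact_force: [1.3, -0.9, -3.0]
width: 0.0331
t 11.0167 w 0.0334 F [ 0.1 -0.9 -3.3] M [ 0.04 -0.02  0.02]
at [ 0.4923 -0.0085  0.0142] heading -8.3 tilt z [-0.0018  0.0041 -1.    ] shift [0.4 0.3 2.7] turn 0.2
clock: 11.1
position: [0.4925, -0.0085, 0.012]
ee_rot: [-0.002, 0.997, -0.072, -0.0]
contact_force: [-0.0, -0.2, -2.8]
width: 0.0336
t 11.3 w 0.0334 F [ 0.1  0.4 -2.7] M [ 0.08 -0.1   0.01]
at [ 0.4923 -0.0084  0.0118] heading -8.3 tilt z [-0.0012  0.0041 -1.    ] shift [0.3 0.3 0.3] turn 0.2
```

```bash
python3 -m inch '[[-1,0,0,2,0]]' && python3 - <<'E'
from h import *
wait(4)
go(.4926,-.0088,.0115,-8.5)
E
```

```text
clock: 11.38
position: [0.4926, -0.0086, 0.0107]
ee_rot: [-0.002, 0.997, -0.072, -0.0]
contact_force: [-2.4, -1.5, 10.4]
width: 0.0334
t 11.5833 w 0.0336 F [-1.2 -0.4  6.1] M [0.19 0.07 0.1 ]
at [ 0.4928 -0.0086  0.0108] heading -8.3 tilt z [ 0.      0.0037 -1.    ] shift [-0.1  0.2 -0.7] turn 0.2
```

Contact at z = 0.0108. Release.

```bash
python3 -m inch '[[1,0,0,0,0]]' && python3 - <<'E'
from h import *
wait(10)
go(.5541,.2569,.12,-10.3)
E
```

```text
clock: 11.67
position: [0.493, -0.0087, 0.0113]
ee_rot: [-0.002, 0.997, -0.072, 0.0]
contact_force: [0.2, -0.2, -0.3]
width: 0.0446
t 12.1667 w 0.0852 F [ 0.  -0.1 -0.3] M [0.06 0.03 0.06]
at [ 0.4927 -0.0085  0.0107] heading -8.3 tilt z [-3.0e-04  3.8e-03 -1.0e+00] shift [  22.5 -271.9 -108.3] turn 2.0
```

```bash
python3 -m inch '[[1,0,0,-20,0],[1,0,0,-36,0],[1,0,0,-36,0],[1,0,-10,-34,1],[1,3,-36,-8,1],[1,3,-36,-4,0],[1,3,-36,0,0],[1,3,-36,0,0],[1,3,-36,0,0],[1,3,-36,0,0],[1,3,-30,0,0]]' && python3 - <<'E'
from h import *
wait(3)
go(.5541,.2569,.12,-10.3)
p=cam("wrist"); show(p,"w7.png")
for c in ('blue',):
    ce,a,s,mm=face(p,colmask(p,c),.072); print(c,ce,a,s)
p=cam("side"); show(p,"s7.png",crop=(200,130,140,140),s=4)
E
```

```text
clock: 13.08
position: [0.5606, 0.2437, 0.1569]
ee_rot: [-0.002, 0.995, -0.096, -0.001]
contact_force: [-0.8, -1.2, 0.0]
width: 0.0852
t 13.2333 w 0.0854 F [-1.1  0.2 -0.5] M [ 0.04 -0.02  0.01]
at [0.5604 0.2431 0.1563] heading -10.9 tilt z [-0.0018  0.0029 -1.    ] shift [ -8.7 -12.3  36.3] turn -0.6
blue [0.554  0.2569] 79.6 (118.8, 33.2)
```

View pics/w7.png

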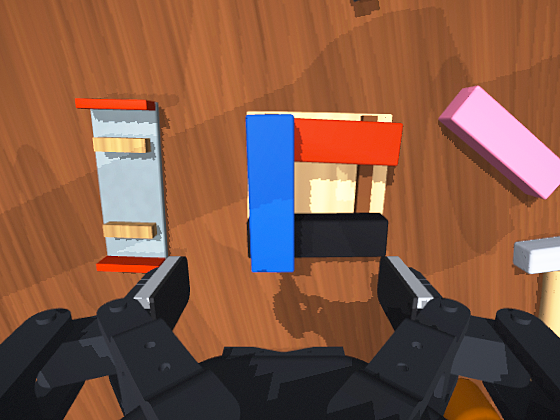

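View pics/s7.png

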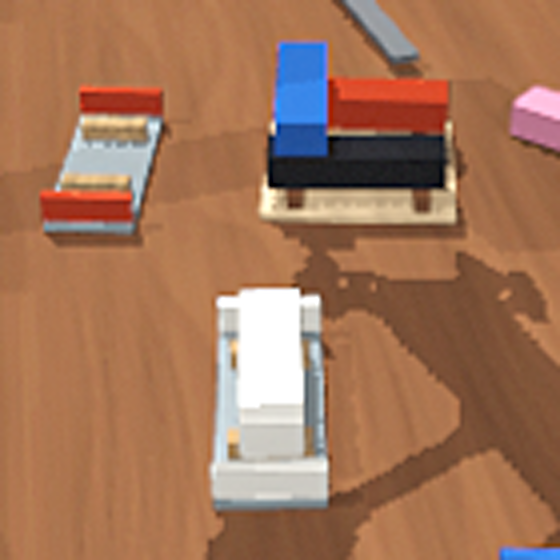

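White is seated squarely. Blue, in the rack at (270,190), is unmoved. Going down onto it.

```bash
python3 -m inch '[[1,-4.5,-6,30,-0.5]]' && python3 -c "
from h import *
wait(3)" && python3 -m inch '[[1,-4,-6,30,0]]' &&  python3 - <<'E'
from h import *
wait(3)
go(.5540,.2569,.037,-10.3)
E
```

```text
clock: 13.42
position: [0.5607, 0.2466, 0.1314]
ee_rot: [-0.002, 0.996, -0.092, 0.004]
contact_force: [1.4, 0.1, 0.3]
width: 0.0853
t 13.5667 w 0.0857 F [ 0.1  0.3 -0.2] M [0.06 0.05 0.02]
clock: 13.65
position: [0.556, 0.2515, 0.1003]
ee_rot: [-0.001, 0.996, -0.093, 0.002]
contact_force: [1.8, 0.0, 0.2]
width: 0.085
t 13.8 w 0.0857 F [-0.3  0.1 -0.6] M [ 0.03  0.03 -0.02]
at [0.5493 0.2506 0.0939] heading -10.6 tilt z [-0.0129 -0.0022 -0.9999] shift [ 4.2 -7.3 56.8] turn -0.3
```

```bash
python3 -m inch '[[1,4,-7,22,-0.3]]' && python3 - <<'E'
from h import *
wait(3)
go(.5540,.2569,.037,-10.3)
E
```

```text
clock: 13.88
position: [0.5573, 0.2564, 0.0768]
ee_rot: [0.0, 0.996, -0.09, -0.002]
contact_force: [1.1, 0.2, -0.2]
width: 0.0854
t 14.0333 w 0.0856 F [-0.8  0.4  0.3] M [-0.02 -0.05 -0.02]
at [0.5542 0.256  0.0723] heading -10.3 tilt z [-0.0139 -0.0028 -0.9999] shift [ 0.1 -1.  35.3] turn -0.0
```

```bash
python3 -m inch '[[1,0,-1,20,0]]' && python3 - <<'E'
from h import *
wait(4)
go(.5540,.2569,.037,-10.3)
E
python3 -m inch '[[1,0,0,15,0]]' && python3 - <<'E'
from h import *
wait(4)
go(.5540,.2569,.037,-10.3)
E
```

```text
clock: 14.12
position: [0.5577, 0.2575, 0.057]
ee_rot: [0.0, 0.996, -0.09, -0.003]
contact_force: [0.6, 0.7, 0.5]
width: 0.0856
t 14.3167 w 0.0853 F [-0.2 -0.6  0. ] M [ 0.   -0.05  0.06]
at [0.5544 0.2567 0.0535] heading -10.4 tilt z [-0.0134 -0.0028 -0.9999] shift [-0.2 -0.2 16.5] turn -0.1
clock: 14.4
position: [0.5571, 0.2574, 0.0424]
ee_rot: [0.001, 0.996, -0.09, -0.003]
contact_force: [0.2, 1.3, -0.4]
width: 0.0854
t 14.6 w 0.0857 F [ 0.7 -0.7 -0.1] M [-0.04 -0.02 -0.02]
at [0.5544 0.2566 0.0394] heading -10.4 tilt z [-0.0129 -0.0026 -0.9999] shift [-0.5 -0.2  2.5] turn -0.1
```

```bash
python3 -m inch '[[-1,-0.5,0,3,0]]' 60 && python3 - <<'E'
from h import *
wait(14)
go(.5943,-.2451,.12,-12.9)
E
```

```text
clock: 14.68
position: [0.5549, 0.257, 0.0379]
ee_rot: [0.001, 0.996, -0.09, -0.005]
contact_force: [0.4, 0.0, 0.3]
width: 0.0755
t 15.3833 w 0.0336 F [-1.4  0.3  5.2] M [-0.05  0.11 -0.05]
at [0.5541 0.2569 0.037 ] heading -10.4 tilt z [-0.0122 -0.0023 -0.9999] shift [128.9 486.9 -82.3] turn 2.5
```

```bash
python3 -m inch '[[-1,0,0,-15,0],[-1,0,0,-30,0],[-1,0,0,-30,0],[-1,4,15,-12,0],[-1,9,34,-2,0.5],[-1,9,36,-2,0.5],[-1,9,36,-2,0.5],[-1,9,36,-2,0.5],[-1,9,36,-2,0.5],[-1,9,36,-2,0],[-1,9,36,-2,0],[-1,9,36,-2,0],[-1,9,36,-2,0]]' && python3 - <<'E'
from h import *
wait(3)
go(.5943,-.2451,.12,-12.9)
E
```

```text
clock: 16.47
position: [0.5603, -0.1037, 0.1322]
ee_rot: [0.005, 0.994, -0.107, -0.018]
contact_force: [0.3, -1.2, -1.6]
width: 0.0335
t 16.6167 w 0.0334 F [-1.2  0.7 -2.7] M [ 0.1   0.01 -0.06]
at [ 0.561  -0.1049  0.1323] heading -12.5 tilt z [-0.0364 -0.0068 -0.9993] shift [ 63.3 129.5  12. ] turn 0.4
```

```bash
python3 -m inch '[[-1,16,32,0,0.4],[-1,16,33,0,0],[-1,16,33,0,0],[-1,14,30,0,0]]' && python3 - <<'E'
from h import *
wait(3)
go(.5943,-.2451,.0115,-12.9)
p=cam("wrist"); show(p,"w8.png")
E
```

```text
clock: 16.95
position: [0.5883, -0.2369, 0.1268]
ee_rot: [0.0, 0.994, -0.109, -0.024]
contact_force: [0.5, 0.8, -2.7]
width: 0.0332
t 17.1 w 0.0334 F [ 0.   1.3 -2.3] M [ 0.06 -0.06 -0.04]
at [ 0.5883 -0.2377  0.1262] heading -12.7 tilt z [-0.0476  0.005  -0.9989] shift [ 12.9   5.2 114.3] turn 0.2
```

View pics/w8.png

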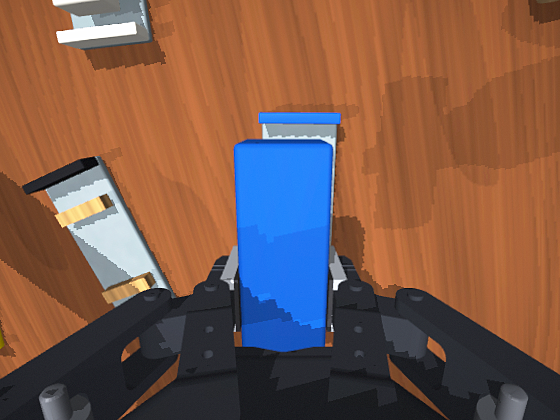

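Over the blue-stop holder. Descending in one quick run, which should also take out some tilt.

```bash
python3 -m inch '[[-1,5,3,20,0],[-1,4,2,25,0],[-1,0,0,25,0]]' && python3 - <<'E'
from h import *
wait(4)
go(.5943,-.2451,.0115,-12.9)
E
```

```text
clock: 17.4
position: [0.5953, -0.2386, 0.0596]
ee_rot: [0.0, 0.994, -0.108, -0.02]
contact_force: [0.2, 0.2, -1.8]
width: 0.0332
t 17.6 w 0.0332 F [-0.1 -1.9 -2.4] M [-0.05 -0.06  0.05]
at [ 0.5938 -0.2382  0.0595] heading -12.4 tilt z [-0.0432  0.0056 -0.999 ] shift [ 4.1  6.5 47.8] turn 0.5
```

```bash
python3 -m inch '[[-1,2,3,14,0.5],[-1,2,3,14,0]]' && python3 - <<'E'
from h import *
wait(4)
go(.5943,-.2451,.0115,-12.9)
p=cam("wrist"); show(p,"w9.png")
p=cam("side"); show(p,"s9.png",crop=(270,220,140,140),s=4)
E
```

```text
clock: 17.77
position: [0.5993, -0.2444, 0.0375]
ee_rot: [0.001, 0.994, -0.111, -0.016]
contact_force: [-0.6, 0.5, -2.0]
width: 0.0334
t 17.9667 w 0.0335 F [-0.7 -0.3 -2.9] M [ 0.02 -0.04 -0.02]
at [ 0.5988 -0.2447  0.037 ] heading -12.8 tilt z [-0.0347  0.0016 -0.9994] shift [-3.4  1.3 25.6] turn 0.1
```

View pics/w9.png

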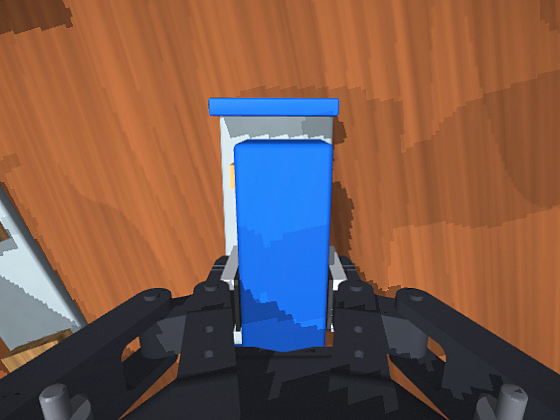

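View pics/s9.png

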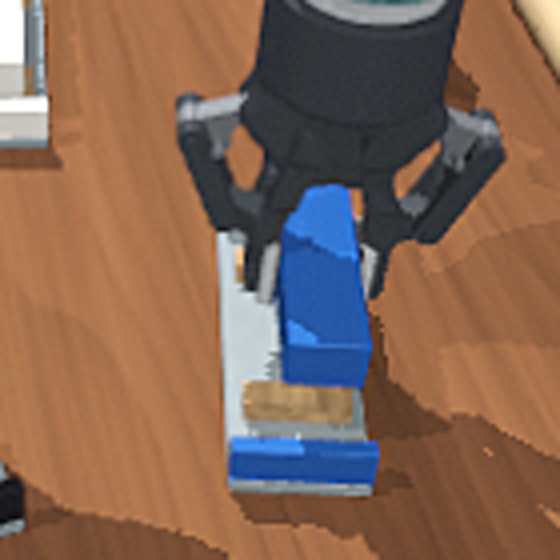

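```bash
python3 -m inch '[[-1,-2.5,0.6,10,0],[-1,-2,0.6,6,0]]' && python3 - <<'E'
from h import *
wait(4)
go(.5936,-.2451,.0115,-12.9)
E
python3 -m inch '[[-1,0,0,5,0]]' && python3 - <<'E'
from h import *
wait(4)
go(.5936,-.2451,.0115,-12.9)
E
```

```text
clock: 18.23
position: [0.5958, -0.2458, 0.0239]
ee_rot: [0.002, 0.994, -0.111, -0.014]
contact_force: [-0.5, 0.2, -2.7]
width: 0.0335
t 18.4333 w 0.0335 F [ 0.1  0.5 -2.7] M [-0.01 -0.07 -0.01]
at [ 0.5958 -0.2459  0.0237] heading -12.8 tilt z [-0.0289 -0.0013 -0.9996] shift [-2.  -0.4 12.2] turn 0.1
clock: 18.52
position: [0.5966, -0.2464, 0.0196]
ee_rot: [0.003, 0.994, -0.111, -0.013]
contact_force: [-0.4, -0.3, -2.8]
width: 0.0334
t 18.7167 w 0.0333 F [ 0.4 -0.6 -3. ] M [-0.01 -0.03  0.02]
at [ 0.5955 -0.2458  0.0184] heading -12.8 tilt z [-0.0294 -0.0011 -0.9996] shift [-1.8 -0.4  6.9] turn 0.1
```

```bash
python3 -m inch '[[-1,-2,-0.5,4,0]]' && python3 - <<'E'
from h import *
wait(4)
go(.5936,-.2451,.0115,-12.9)
E
python3 -m inch '[[-1,-0.5,0,2,0]]' && python3 - <<'E'
from h import *
wait(4)
go(.5936,-.2451,.0115,-12.9)
E
```

```text
clock: 18.8
position: [0.5947, -0.2455, 0.0151]
ee_rot: [0.003, 0.994, -0.111, -0.013]
contact_force: [0.6, -0.4, -2.8]
width: 0.0334
t 19.0 w 0.0333 F [-0.2  0.3 -3.2] M [0.05 0.   0.03]
at [ 0.5933 -0.2448  0.0142] heading -12.8 tilt z [-3.000e-02 -8.000e-04 -9.996e-01] shift [0.5 0.2 2.7] turn 0.1
clock: 19.08
position: [0.5933, -0.2449, 0.0126]
ee_rot: [0.002, 0.994, -0.111, -0.014]
contact_force: [-0.4, 0.1, -3.4]
width: 0.0333
t 19.2833 w 0.033 F [ 0.  -1.1 -2.5] M [ 0.   -0.05 -0.01]
at [ 0.5927 -0.2447  0.0122] heading -12.8 tilt z [-3.000e-02 -8.000e-04 -9.996e-01] shift [1.  0.2 0.7] turn 0.1
```

```bash
python3 -m inch '[[-1,0.5,0,1.5,0]]' && python3 - <<'E'
from h import *
wait(4)
go(.5936,-.2451,.0115,-12.9)
E
python3 -m inch '[[-1,0.5,0,1.5,0]]' && python3 - <<'E'
from h import *
wait(4)
go(.5936,-.2451,.0115,-12.9)
E
```

```text
clock: 19.37
position: [0.5932, -0.2449, 0.0111]
ee_rot: [0.002, 0.994, -0.111, -0.015]
contact_force: [-6.0, 1.8, 16.3]
width: 0.0334
t 19.5667 w 0.0335 F [-2.6 -0.4  2.7] M [0.14 0.17 0.06]
at [ 0.5932 -0.2449  0.0113] heading -12.8 tilt z [-0.0297 -0.001  -0.9996] shift [ 0.4  0.1 -0.3] turn 0.1
clock: 19.65
position: [0.5932, -0.2449, 0.0112]
ee_rot: [0.002, 0.994, -0.111, -0.015]
contact_force: [-5.7, 1.9, 14.2]
width: 0.0339
t 19.85 w 0.0336 F [-4.4  1.6  8.5] M [ 0.3   0.47 -0.02]
at [ 0.5932 -0.2449  0.0112] heading -12.8 tilt z [-0.0301 -0.0011 -0.9995] shift [ 0.4  0.1 -0.3] turn 0.1
```

```bash
python3 -m inch '[[1,0,0,0,0]]' && python3 - <<'E'
from h import *
wait(10)
go(.5943,-.2451,.15,-12.9)
E
python3 -m inch '[[1,0,0,-20,0],[1,0,0,-34,0],[1,0,0,-36,0],[1,-10,-25,-25,0],[1,-10,-34,-8,0],[1,-10,-36,0,0]]' && python3 - <<'E'
from h import *
wait(3)
go(.5943,.2451,.15,79)
print(manip.get_state()['qpos'])
p=cam("wrist"); show(p,"w10.png")
p=cam("side"); show(p,"s10.png")
E
```

```text
clock: 19.93
position: [0.5935, -0.245, 0.0118]
ee_rot: [0.002, 0.994, -0.111, -0.014]
contact_force: [0.7, -0.0, -0.2]
width: 0.0443
t 20.4333 w 0.0854 F [ 0.9 -0.4  0.1] M [ 0.   -0.02  0.01]
at [ 0.5932 -0.2449  0.011 ] heading -12.8 tilt z [-3.020e-02 -9.000e-04 -9.995e-01] shift [  -3.    1. -139.] turn 0.1
clock: 20.93
position: [0.5895, -0.1505, 0.1364]
ee_rot: [0.003, 0.993, -0.116, -0.016]
contact_force: [0.5, 0.4, 0.3]
width: 0.0854
t 21.0833 w 0.0855 F [ 0.4 -0.3 -0.3] M [ 0.02 -0.09 -0.04]
at [ 0.5877 -0.1474  0.1344] heading -13.0 tilt z [-3.750e-02  6.000e-04 -9.993e-01] shift [ -82.1 -383.8  -15.6] turn 88.0
[-0.35297219  0.40670919  1.55550822 -0.01319447  1.21477796 -0.12220489]
```

View pics/s10.png

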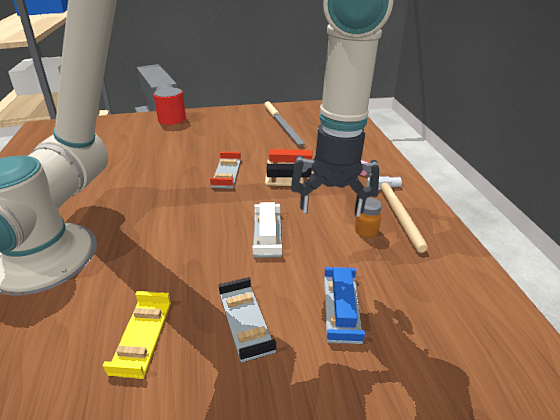

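View pics/w10.png

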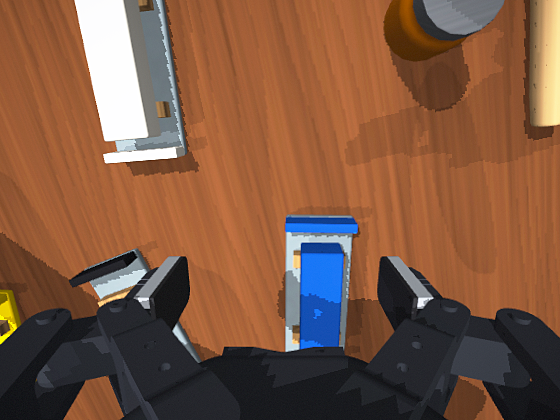

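Blue is seated too. Next is the lower pair: travel over, turn the jaws by −91°, and let the idle-row drift cancel the tilt.

```bash
python3 -m inch '[[1,-2,-36,-3,0],[1,-2,-36,-3,0],[1,-2,-36,-3,0],[1,-2,-36,-3,0],[1,-2,-36,-3,0],[1,-2,-36,-3,0],[1,-2,-36,-3,0],[1,-2,-36,-3,0],[1,-2,-36,-3,0],[1,-2,-36,-3,0],[1,-2,-30,-3,0]]' && python3 - <<'E'
from h import *
wait(2)
go(.66,.25,.18,79)
E
python3 -m inch '[[1,0,0,0,-7],[1,0,0,0,-7],[1,0,0,0,-7],[1,0,0,0,-7],[1,0,0,0,-7],[1,0,0,0,-7],[1,0,0,0,-7],[1,0,0,0,-7],[1,0,0,0,-7],[1,0,0,0,-7],[1,0,0,0,-7],[1,0,0,0,-7],[1,0,0,0,-7]]' && python3 - <<'E'
from h import *
wait(2)
go(.66,.25,.18,79)
E
```

```text
clock: 22.1
position: [0.6681, 0.2247, 0.1519]
ee_rot: [0.008, 0.991, -0.129, -0.023]
contact_force: [0.7, -0.7, -0.3]
width: 0.0855
t 22.2 w 0.0858 F [ 0.8 -0.6 -0.7] M [-0.09 -0.04  0.05]
at [0.6685 0.2275 0.1517] heading -14.6 tilt z [-0.0474 -0.0078 -0.9988] shift [-15.1 -19.1 -28.1] turn 86.4
clock: 23.28
position: [0.6757, 0.2003, 0.1371]
ee_rot: [-0.011, 0.774, 0.633, -0.032]
contact_force: [0.2, -0.6, 1.5]
width: 0.0855
t 23.3833 w 0.0854 F [-0.3 -0.1 -0.9] M [ 0.01 -0.05  0.  ]
at [0.6756 0.2003 0.137 ] heading 78.2 tilt z [-0.064  -0.0231 -0.9977] shift [ 43.9 -28.  -43. ] turn -0.8
```

```bash
python3 -m inch '[[1,0,0,0,0],[1,0,0,0,0],[1,0,0,0,0],[1,0,0,0,0]]' && python3 - <<'E'
from h import *
go(.66,.25,.18,79)
wait(2)
go(.66,.25,.18,79)
E
```

```text
clock: 23.72
position: [0.6764, 0.1966, 0.1355]
ee_rot: [-0.011, 0.78, 0.625, -0.033]
contact_force: [0.1, 0.6, 1.0]
width: 0.0854
at [0.6764 0.1966 0.1355] heading 77.5 tilt z [-0.0661 -0.0241 -0.9975] shift [ 46.9 -30.3 -44.6] turn -1.5
t 23.8167 w 0.0856 F [ 0.1 -0.3 -0.9] M [ 0.03 -0.02  0.01]
at [0.6763 0.1969 0.1356] heading 77.5 tilt z [-0.0659 -0.024  -0.9975] shift [ 46.6 -30.1 -44.4] turn -1.5
```

```bash
cat > w.py <<'E'
from h import *
import sys
wait(int(sys.argv[1])); go(.66,.25,.18,79)
E
python3 -m inch '[[1,0,0,-35,0]]' >/dev/null; python3 w.py 3; python3 -m inch '[[1,0,0,-35,0]]'>/dev/null; python3 w.py 3; python3 -m inch '[[1,0,0,-35,0]]'>/dev/null; python3 w.py 3;
```

```text
t 24.05 w 0.0855 F [0.4 1.1 0.3] M [-0.02 -0.03  0.04]
at [0.6806 0.1983 0.1738] heading 77.5 tilt z [-0.0591 -0.0227 -0.998 ] shift [ 45.8 -31.7  -6.2] turn -1.5
t 24.2833 w 0.0854 F [ 0.7  1.4 -0.3] M [ 0.02 -0.01 -0.01]
at [0.6843 0.1997 0.2116] heading 77.5 tilt z [-0.0528 -0.0215 -0.9984] shift [ 44.9 -33.1  31.8] turn -1.5
t 24.5167 w 0.0853 F [-0.3  0.4 -0.8] M [-0.06 -0.03 -0.03]
at [0.6874 0.2008 0.2488] heading 77.5 tilt z [-0.0474 -0.0204 -0.9987] shift [ 44.1 -34.5  69. ] turn -1.5
```

```bash

python3 -m inch '[[1,11,0,-35,0]]' >/dev/null; python3 w.py 3; python3 -m inch '[[1,11,0,-35,0]]'>/dev/null; python3 w.py 3; python3 -m inch '[[1,11,0,-35,-1]]'>/dev/null; python3 w.py 3;python3 -m inch '[[1,11,0,-30,0]]'>/dev/null; python3 w.py 3;
```

```text
t 24.75 w 0.0853 F [0.1 0.2 0.6] M [-0.01  0.    0.02]
at [0.6923 0.2132 0.2848] heading 77.5 tilt z [-0.0434 -0.0193 -0.9989] shift [ 31.9 -35.5 105.3] turn -1.5
t 24.9833 w 0.0856 F [-0.9 -0.3  0.1] M [-0.05  0.05  0.04]
at [0.6971 0.2253 0.3206] heading 77.6 tilt z [-0.0394 -0.0184 -0.9991] shift [ 19.8 -36.7 141.5] turn -1.4
t 25.2167 w 0.0857 F [ 0.2 -0.2 -0.1] M [-0.03 -0.03 -0.01]
at [0.7018 0.2372 0.3565] heading 78.6 tilt z [-0.0352 -0.0175 -0.9992] shift [  8.5 -38.1 177.6] turn -0.4
t 25.45 w 0.0854 F [ 0.2 -0.4  0.2] M [ 0.01 -0.03 -0.04]
at [0.7062 0.2488 0.3873] heading 78.6 tilt z [-0.0307 -0.0165 -0.9994] shift [ -3.3 -39.9 208.5] turn -0.4
```

```bash

python3 -m inch '[[1,0,-6,34,0],[1,0,-6,34,0],[1,0,-6,34,0],[1,0,-6,34,0],[1,0,-6,34,0],[1,0,-6,30,0]]'; python3 w.py 3; python3 - <<'E'
from h import *
p=cam("wrist"); show(p,"w11.png")
E
```

```text
clock: 25.95
position: [0.6745, 0.2499, 0.1872]
ee_rot: [0.005, 0.775, 0.632, -0.003]
contact_force: [1.2, 0.1, 0.0]
width: 0.0855
t 26.1 w 0.0852 F [ 0.8 -0.   0.7] M [ 0.01 -0.03  0.01]
at [0.6733 0.2499 0.1866] heading 78.4 tilt z [-0.0043 -0.0134 -0.9999] shift [ -2.5 -13.1   6.6] turn -0.6
```

View pics/w11.png

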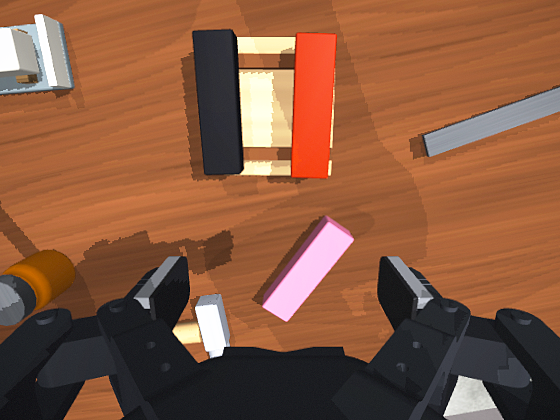

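The lower pair is in full view: black (218,100) and red (313,105). The pink bar (308,268) is off to the side. Fitting them.

```bash
python3 - <<'E'
from h import *
p=cam("wrist")
for q in (100,210),(60,215),(100,238),(150,238),(100,199),(100,192),(60,315),(150,310),(100,333): print(q,p['frame'][q])
im=np.ascontiguousarray(p['frame'][:,:,::-1])
f=p['frame'].astype(int)
mr=(f[:,:,0]>235)&(f[:,:,1]<95)&(f[:,:,2]<80); mb=(f.max(2)<60)&(f.min(2)>22)
for c,m in (('red',mr),('black',mb)):
    m=m.copy(); m[:20]=0; m[190:]=0; m[:,:180]=0;m[:,345:]=0
    ce,a,s,mm=face(p,m,.046); print(c,ce,a,s)
    cv2.drawContours(im,cv2.findContours(mm.astype(np.uint8),0,1)[0],-1,(0,255,0),1)
cv2.imwrite('pics/w11c.png',cv2.resize(im[20:200,180:350],None,fx=3,fy=3))
E
```

```text
(100, 210) [48 46 52]
(60, 215) [48 49 54]
(100, 238) [82 67 50]
(150, 238) [22 22 26]
(100, 199) [43 45 48]
(100, 192) [116  67  41]
(60, 315) [249  85  49]
(150, 310) [247  71  32]
(100, 333) [153  87  51]
red [0.6026 0.2881] 166.6 (118.4, 32.3)
black [0.5835 0.2083] 169.8 (118.9, 33.8)
```

View pics/w11c.png

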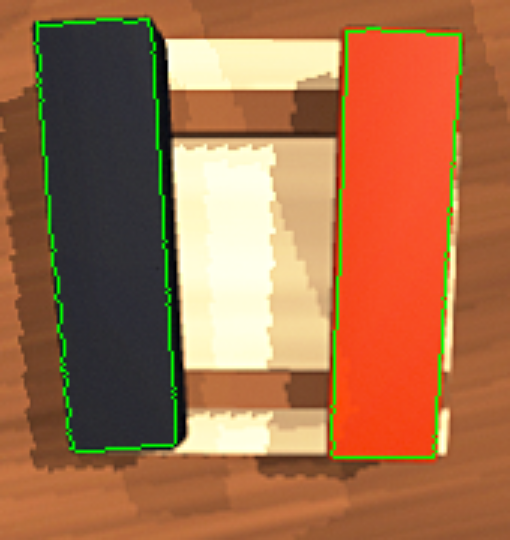

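```bash
cat > g.py <<'E'
from h import *
import sys
a=[float(v) for v in sys.argv[1:]]
wait(int(a[0])); go(*a[1:])
E
python3 -m inch '[[1,-18,-25,6,-1.4],[1,-20,-27,10,0],[1,-19,-26,10,0]]'; python3 g.py 3 .5835 .2083 .013 79.8
```

```text
clock: 26.45
position: [0.6054, 0.2121, 0.1749]
ee_rot: [0.013, 0.767, 0.642, 0.014]
contact_force: [0.1, -0.2, 0.3]
width: 0.0855
t 26.6 w 0.085 F [1.2 0.3 0.2] M [ 0.02 -0.03 -0.03]
at [0.6022 0.2113 0.1742] heading 79.8 tilt z [ 0.0331 -0.0036 -0.9994] shift [ -6.6 -23.2 160.5] turn 0.0
```

```bash

python3 -m inch '[[1,-2,-10,30,0]]'>/dev/null; python3 g.py 3 .5835 .2083 .013 79.8; python3 -m inch '[[1,-2,-8,30,0]]'>/dev/null; python3 g.py 3 .5835 .2083 .013 79.8
```

```text
t 26.8333 w 0.0853 F [-0.1 -0.5 -0.6] M [ 0.02 -0.04 -0.04]
at [0.5942 0.2112 0.1448] heading 79.8 tilt z [ 0.0344 -0.0033 -0.9994] shift [ -5.2 -14.6 131.4] turn 0.0
t 27.0667 w 0.0855 F [ 0.  -0.4  1.2] M [ 0.04 -0.02  0.06]
at [0.5878 0.2108 0.1148] heading 79.8 tilt z [ 0.0337 -0.0035 -0.9994] shift [ -3.5  -7.2 101.6] turn 0.0
```

```bash

python3 -m inch '[[1,0,0,25,0]]'>/dev/null; python3 g.py 3 .5835 .2083 .013 79.8
```

```text
t 27.3 w 0.0853 F [ 0.3 -0.3 -0.5] M [ 0.03 -0.01 -0.02]
at [0.5894 0.2108 0.0903] heading 79.8 tilt z [ 0.0332 -0.0037 -0.9994] shift [-3.7 -7.9 77. ] turn 0.0
```

```bash

python3 -m inch '[[1,0,22,0,0],[1,0,22,0,0]]'>/dev/null; python3 g.py 3 .5835 .2083 .013 79.8; python3 -m inch '[[1,-1,-25,0,0]]'>/dev/null; python3 g.py 3 .5835 .2083 .013 79.8; python3 -m inch '[[1,-1,-25,0,0]]'>/dev/null; python3 g.py 3 .5835 .2083 .013 79.8
```

```text
t 27.6167 w 0.0852 F [-0.8  1.1 -0.5] M [0.02 0.06 0.01]
at [0.6325 0.2039 0.095 ] heading 79.9 tilt z [ 0.0328 -0.0029 -0.9995] shift [ -4.6 -51.6  80.3] turn 0.1
t 27.85 w 0.0851 F [ 0.5  0.1 -0.4] M [-0.01 -0.   -0.02]
at [0.6061 0.2077 0.0952] heading 79.9 tilt z [ 0.0321 -0.0027 -0.9995] shift [ -3.6 -25.   81.5] turn 0.1
t 28.0833 w 0.0855 F [-0.5  0.6  0.3] M [0.04 0.03 0.02]
at [0.5801 0.2114 0.0952] heading 80.0 tilt z [ 0.0318 -0.0027 -0.9995] shift [-2.7  1.3 82.3] turn 0.2
```

```bash

python3 -m inch '[[1,0,0,-34,0],[1,0,0,-34,0],[1,0,0,-34,0],[1,0,0,-34,0]]'>/dev/null; python3 g.py 3 .5835 .2083 .013 79.8; python3 -m inch '[[1,0,0,34,0]]'>/dev/null; python3 g.py 3 .5835 .2083 .013 79.8; python3 -m inch '[[1,0,0,34,0]]'>/dev/null; python3 g.py 3 .5835 .2083 .013 79.8
```

```text
t 28.5667 w 0.0854 F [ 0.1 -0.4 -0.7] M [ 0.    0.01 -0.06]
at [0.5762 0.2114 0.2315] heading 80.0 tilt z [ 0.0267 -0.005  -0.9996] shift [ -1.7   1.8 218.7] turn 0.2
t 28.8 w 0.0853 F [-0.1 -1.1  0.1] M [-0.   -0.05  0.01]
at [0.5752 0.2105 0.1947] heading 80.0 tilt z [ 0.02   -0.0068 -0.9998] shift [ -0.2   4.8 181.8] turn 0.2
t 29.0333 w 0.0854 F [ 0.4  0.8 -0. ] M [-0.01  0.04 -0.01]
at [0.574  0.2097 0.1585] heading 80.0 tilt z [ 0.0133 -0.0085 -0.9999] shift [  1.1   7.5 145.6] turn 0.2
```

```bash

python3 -m inch '[[1,0,3,34,0]]'>/dev/null; python3 g.py 3 .5835 .2083 .013 79.8; python3 -m inch '[[1,0,4,34,0]]'>/dev/null; python3 g.py 3 .5835 .2083 .013 79.8; python3 -m inch '[[1,0,0,25,0]]'>/dev/null; python3 g.py 3 .5835 .2083 .013 79.8
```

```text
t 29.2667 w 0.0858 F [-0.   0.2  0.8] M [ 0.03  0.01 -0.04]
at [0.5763 0.2086 0.1239] heading 80.0 tilt z [ 0.0092 -0.0095 -0.9999] shift [  1.8   6.  110.9] turn 0.2
t 29.5 w 0.0856 F [-0.6  0.4  0.4] M [-0.01 -0.04  0.05]
at [0.5796 0.2073 0.09  ] heading 80.0 tilt z [ 0.0061 -0.0103 -0.9999] shift [ 2.3  3.  77. ] turn 0.2
t 29.7333 w 0.0858 F [-0.2 -0.7  0.7] M [ 0.01  0.01 -0.05]
at [0.5793 0.2071 0.0658] heading 80.0 tilt z [ 0.0047 -0.0106 -0.9999] shift [ 2.5  3.6 52.8] turn 0.2
```

```bash

python3 -m inch '[[1,2,3,22,0]]'>/dev/null; python3 g.py 3 .5835 .2083 .013 79.8; python3 -m inch '[[1,0.5,0.5,18,0]]'>/dev/null; python3 g.py 3 .5835 .2083 .013 79.8
```

```text
t 29.9667 w 0.0854 F [ 0.3  0.4 -0.2] M [-0.01  0.01 -0.08]
at [0.5825 0.2083 0.0448] heading 80.0 tilt z [ 0.0041 -0.0107 -0.9999] shift [ 0.5  0.8 31.8] turn 0.2
t 30.2 w 0.0853 F [-0.2  0.4  0.3] M [-0.01 -0.04 -0.05]
at [0.5828 0.2085 0.0275] heading 80.0 tilt z [ 0.0032 -0.0109 -0.9999] shift [ 0.1  0.7 14.5] turn 0.2
```

```bash
python3 - <<'E'
from h import *
p=cam("wrist"); show(p,"w12.png")
E
```

```text
(no output)
```

View pics/w12.png

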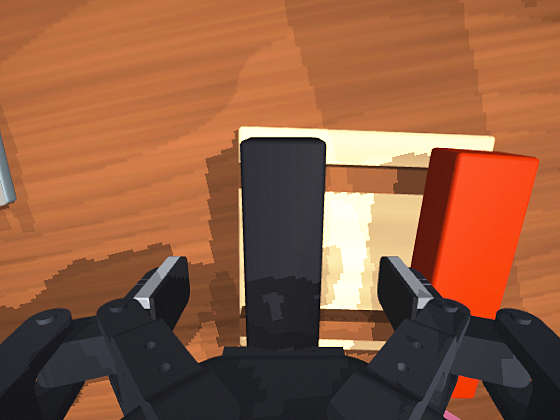

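Black (283,240) is centred between the fingers, and red is clear of the right finger. Last step down, then close.

```bash

python3 -m inch '[[1,0,0.7,13,0]]'>/dev/null; python3 g.py 3 .5835 .2083 .013 79.8; python3 -m inch '[[-1,0,0,1,0]]' 60; python3 g.py 14 .4176 -.2462 .12 7.3
```

```text
t 30.4833 w 0.0856 F [0.1 0.7 0.2] M [ 0.   -0.02 -0.05]
at [0.5835 0.2082 0.0146] heading 80.0 tilt z [ 0.0033 -0.0109 -0.9999] shift [ 0.1 -0.1  1.6] turn 0.2
clock: 30.57
position: [0.5837, 0.2082, 0.0138]
ee_rot: [0.005, 0.766, 0.643, -0.002]
contact_force: [-0.7, 0.5, 0.4]
width: 0.0755
t 31.2667 w 0.0332 F [-0.6 -0.5  4.2] M [ 0.02  0.03 -0.02]
at [0.5839 0.2082 0.014 ] heading 80.0 tilt z [ 0.0041 -0.0108 -0.9999] shift [-477.4  -84.3 -101.8] turn 72.7
```

```bash
cat > path.py <<'E'
import sys,numpy as np
h0,turn,dx,dy,n=[float(v) for v in sys.argv[1:]]; n=int(n)
for i in range(n):
    h=np.radians(h0-turn/n*i); x=np.array([np.cos(h),np.sin(h)]); y=np.array([np.sin(h),-np.cos(h)])
    d=np.array([dx,dy])/n; print(i,round(x@d),round(y@d),round(turn/n,1))
E
python3 path.py 80 72.7 -166 -454 13
python3 -m inch '[[-1,0,0,-15,0],[-1,0,0,-34,0],[-1,0,0,-34,0],[-1,0,0,-20,0]]'; python3 g.py 3 .4176 -.2462 .12 7.3
```

```text
0 -37 -7 5.6
1 -37 -3 5.6
2 -37 1 5.6
3 -37 4 5.6
4 -36 8 5.6
5 -35 11 5.6
6 -34 15 5.6
7 -33 18 5.6
8 -31 21 5.6
9 -28 24 5.6
10 -26 27 5.6
11 -23 29 5.6
12 -20 31 5.6
clock: 31.6
position: [0.5762, 0.2078, 0.11]
ee_rot: [-0.0, 0.766, 0.643, -0.012]
contact_force: [-0.2, 0.1, -2.3]
width: 0.0332
t 31.75 w 0.0332 F [-0.2 -0.2 -3.3] M [ 0.03  0.01 -0.02]
at [0.5766 0.2079 0.1089] heading 80.0 tilt z [-0.0171 -0.0152 -0.9997] shift [-474.9  -77.8   -1.5] turn 72.7
```

```bash

python3 -m inch '[[-1,-37,-7,-2,5.6],[-1,-37,-3,-2,5.6],[-1,-37,1,-2,5.6],[-1,-37,4,-2,5.6],[-1,-36,8,-2,5.6],[-1,-35,11,-2,5.6],[-1,-34,15,-2,5.6],[-1,-33,18,-2,5.6],[-1,-31,21,-2,5.6],[-1,-28,24,-2,5.6],[-1,-26,27,-2,5.6]]'; python3 g.py 3 .4176 -.2462 .12 7.3
```

```text
clock: 32.67
position: [0.408, -0.1765, 0.1127]
ee_rot: [-0.003, 0.99, 0.141, -0.029]
contact_force: [1.0, -0.2, -3.2]
width: 0.033
t 32.8167 w 0.0335 F [-0.  0. -3.] M [ 0.01 -0.06 -0.01]
at [ 0.4083 -0.1776  0.1129] heading 16.3 tilt z [-0.0588 -0.0026 -0.9983] shift [-10.6  68.4  -7.5] turn 9.0
```

```bash

python3 -m inch '[[-1,-2,25,-34,4.5]]'>/dev/null; python3 g.py 3 .4176 -.2462 .12 7.3;python3 -m inch '[[-1,0,25,-34,4.5]]'>/dev/null; python3 g.py 3 .4176 -.2462 .12 7.3;python3 -m inch '[[-1,0,18,-34,0]]'>/dev/null; python3 g.py 3 .4176 -.2462 .12 7.3;python3 -m inch '[[-1,0,0,-34,0]]'>/dev/null; python3 g.py 3 .4176 -.2462 .12 7.3
```

```text
t 33.05 w 0.0334 F [ 0.1  0.3 -2. ] M [ 0.05 -0.04  0.01]
at [ 0.4167 -0.2027  0.1465] heading 11.7 tilt z [-0.0568 -0.0031 -0.9984] shift [-6.5 43.  26.6] turn 4.4
t 33.2833 w 0.0332 F [-0.8  0.7 -3.4] M [ 0.05 -0.09  0.03]
at [ 0.4245 -0.226   0.179 ] heading 7.3 tilt z [-0.056  -0.003  -0.9984] shift [-6.1 19.4 59.4] turn 0.0
t 33.5167 w 0.0335 F [-0.2  1.1 -2.5] M [ 0.08 -0.04 -0.  ]
at [ 0.4295 -0.2431  0.2125] heading 7.4 tilt z [-0.0552 -0.0026 -0.9985] shift [-7.1  2.  93. ] turn 0.1
t 33.75 w 0.0334 F [ 0.6 -0.5 -2.7] M [-0.01 -0.02 -0.  ]
at [ 0.432  -0.2419  0.2463] heading 7.5 tilt z [-0.054  -0.0025 -0.9985] shift [ -8.    3.  126.9] turn 0.2
```

```bash

python3 -m inch '[[-1,-2,1,34,0.1],[-1,-2,1,34,0],[-1,-2,1,34,0],[-1,0,0,34,0]]'>/dev/null; python3 g.py 4 .4176 -.2462 .014 7.3; python3 - <<'E'
from h import *
p=cam("wrist"); show(p,"w13.png")
E
```

```text
t 34.2833 w 0.0331 F [ 1.1 -0.8 -1.7] M [-0.05 -0.06  0.04]
at [ 0.4228 -0.2442  0.1095] heading 7.6 tilt z [-0.0452 -0.0064 -0.999 ] shift [-1.   1.3 95.7] turn 0.3
```

View pics/w13.png

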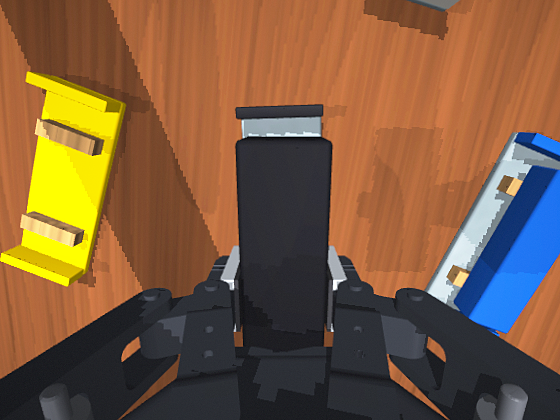

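Over the black-stop holder (279,112), aligned. Descending.

```bash

python3 -m inch '[[-1,0,0.5,20,0.2],[-1,0,0.5,22,0],[-1,0,0,22,0]]'>/dev/null; python3 g.py 4 .417 -.2462 .014 7.3; 
```

```text
t 34.7833 w 0.0334 F [ 0.8 -0.3 -3.1] M [-0.06 -0.1   0.01]
at [ 0.4304 -0.2524  0.0561] heading 7.5 tilt z [-0.0236 -0.0224 -0.9995] shift [-11.4  -8.7  42.2] turn 0.2
```

```bash

python3 -m inch '[[-1,-6,-4.5,4,0.2]]'>/dev/null; python3 g.py 3 .417 -.2462 .014 7.3; python3 -m inch '[[-1,-5,-4,4,0]]'>/dev/null; python3 g.py 3 .417 -.2462 .014 7.3; python3 - <<'E'
from h import *
p=cam("wrist"); show(p,"w14.png")
p=cam("side"); show(p,"s14.png",crop=(170,240,140,140),s=4)
E
```

```text
t 35.0167 w 0.0332 F [-0.3 -0.4 -2.3] M [-0.01 -0.02 -0.  ]
at [ 0.4236 -0.2486  0.0532] heading 7.3 tilt z [-0.0229 -0.023  -0.9995] shift [-5.2 -4.  39.2] turn -0.0
t 35.25 w 0.0329 F [-0.5  0.5 -2.1] M [ 0.03  0.04 -0.  ]
at [ 0.4171 -0.2448  0.0492] heading 7.3 tilt z [-0.0238 -0.0223 -0.9995] shift [ 0.6  0.7 35.2] turn -0.0
```

View pics/w14.png

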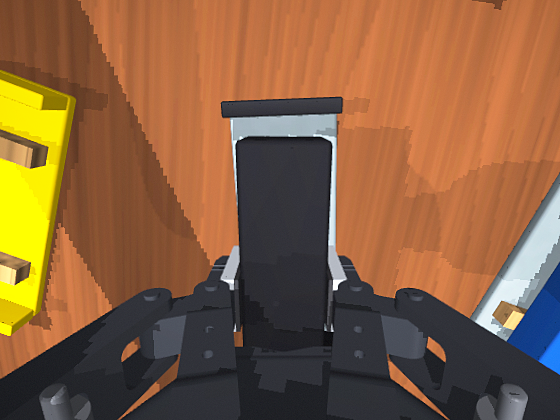

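View pics/s14.png

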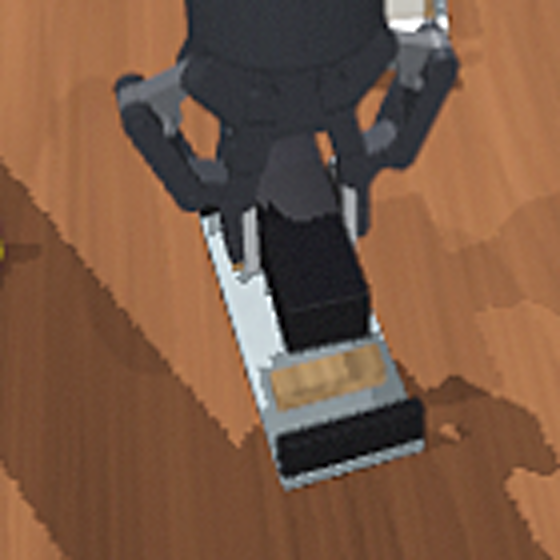

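```bash
python3 - <<'E'
from h import *
p=cam("wrist"); show(p,"w15.png",crop=(200,85,160,80),s=5)
f=p['frame'].astype(int)
m=(f.max(2)<75); m[:90]=0; m[118:]=0; m[:,:210]=0; m[:,350:]=0
ce,a,s,mm=face(p,m,.028); print(ce,a,s)
X=back(p,[(222,117),(342,112),(222,103),(341,98)],.028); print(X.round(4)); print([np.degrees(np.arctan2(*(X[i+1]-X[i])[1::-1])) for i in (0,2)])
E
```

```text
[ 0.4069 -0.1726] 9.3 (59.6, 7.8)
[[ 0.3792 -0.1817  0.028 ]
 [ 0.438  -0.1718  0.028 ]
 [ 0.3787 -0.175   0.028 ]
 [ 0.4363 -0.1654  0.028 ]]
[np.float64(9.52012312323732), np.float64(9.454232897030566)]
```

View pics/w15.png

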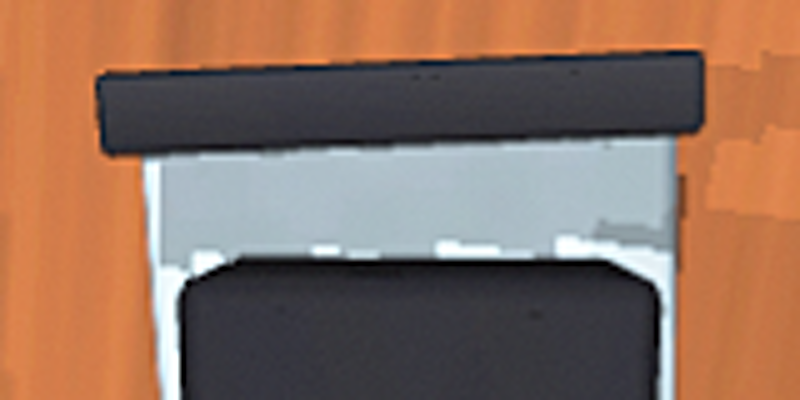

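The stop's own edge gives heading ≈9°, against 7.3° from the corks. I'm taking 8.8° with the seat at (0.418, −0.246).

```bash

python3 -m inch '[[-1,0.5,0.5,12,-1.5]]'>/dev/null; python3 g.py 4 .4174 -.246 .014 8.8; python3 -m inch '[[-1,0,0,10,0]]'>/dev/null; python3 g.py 4 .4174 -.246 .014 8.8
```

```text
t 35.6833 w 0.0331 F [ 0.9 -0.6 -2. ] M [ 0.07 -0.05  0.02]
at [ 0.4183 -0.2462  0.0372] heading 8.7 tilt z [-0.0232 -0.0227 -0.9995] shift [-0.3 -0.8 23.2] turn -0.1
t 35.9667 w 0.0332 F [ 0.9 -0.7 -3.3] M [ 0.01 -0.03 -0.01]
at [ 0.4181 -0.2464  0.0274] heading 8.7 tilt z [-0.0234 -0.0225 -0.9995] shift [-0.3 -0.7 13.4] turn -0.1
```

```bash

python3 -m inch '[[-1,-0.3,-0.5,7,0]]'>/dev/null; python3 g.py 4 .4174 -.246 .014 8.8; python3 -m inch '[[-1,0,0,3.5,0]]'>/dev/null; python3 g.py 4 .4174 -.246 .014 8.8;  python3 -m inch '[[-1,0,0,1.5,0]]'>/dev/null; python3 g.py 4 .4174 -.246 .014 8.8
```

```text
t 36.25 w 0.033 F [ 0.7  0.  -2.2] M [-0.   -0.01 -0.03]
at [ 0.4174 -0.246   0.0203] heading 8.7 tilt z [-0.0237 -0.0223 -0.9995] shift [ 0.1 -0.1  6.3] turn -0.1
t 36.5333 w 0.0334 F [ 0.6 -0.6 -2.4] M [-0.02 -0.02 -0.05]
at [ 0.4173 -0.246   0.0167] heading 8.7 tilt z [-0.0239 -0.0222 -0.9995] shift [ 0.2 -0.   2.7] turn -0.1
t 36.8167 w 0.0335 F [-0.2  1.  -2.9] M [ 0.07 -0.04 -0.05]
at [ 0.4172 -0.246   0.0152] heading 8.7 tilt z [-0.024  -0.0221 -0.9995] shift [ 0.2 -0.   1.2] turn -0.1
```

```bash

python3 -m inch '[[-1,0,0,1.5,0]]'>/dev/null; python3 g.py 4 .4174 -.246 .014 8.8; python3 -m inch '[[-1,0,0,1.5,0]]'>/dev/null; python3 g.py 4 .4174 -.246 .014 8.8
```

```text
t 37.1 w 0.0332 F [-1.4  0.4  5.4] M [0.46 0.18 0.07]
at [ 0.4173 -0.2462  0.0145] heading 8.7 tilt z [-0.0235 -0.0224 -0.9995] shift [ 0.1 -0.2  0.5] turn -0.1
t 37.3833 w 0.0337 F [-2.8  1.4 11.1] M [0.77 0.32 0.07]
at [ 0.4174 -0.2463  0.0143] heading 8.7 tilt z [-0.0231 -0.0228 -0.9995] shift [ 0.1 -0.3  0.3] turn -0.1
```

```bash

python3 -m inch '[[1,0,0,0,0]]'>/dev/null; python3 g.py 10 .4174 -.246 .014 8.8; python3 -m inch '[[1,0,0,-30,0]]'>/dev/null; python3 g.py 3 .4174 -.246 .014 8.8;  python3 -m inch '[[1,0,0,-34,0]]'>/dev/null; python3 g.py 3 .4174 -.246 .014 8.8;python3 -m inch '[[1,0,0,-34,0]]'>/dev/null; python3 g.py 3 .4174 -.246 .014 8.8;python3 -m inch '[[1,0,0,-34,0]]'>/dev/null; python3 g.py 3 .65 .25 .2 76.6; python3 - <<'E'
from h import *
p=cam("wrist"); show(p,"w16.png")
p=cam("side"); show(p,"s16.png",crop=(170,180,240,200),s=3)
E
```

```text
t 37.9667 w 0.0854 F [ 0.3 -0.7 -0.6] M [ 0.01 -0.04  0.03]
at [ 0.4174 -0.2463  0.0141] heading 8.7 tilt z [-0.0233 -0.0226 -0.9995] shift [ 0.1 -0.3  0.1] turn -0.1
t 38.2 w 0.0856 F [-0.1  0.3 -0.3] M [ 0.02 -0.01  0.04]
at [ 0.4195 -0.2466  0.0456] heading 8.7 tilt z [-0.0199 -0.0252 -0.9995] shift [-1.2 -1.6 31.6] turn -0.1
t 38.4333 w 0.0856 F [ 1.1  0.4 -0.1] M [-0.01  0.02  0.  ]
at [ 0.4215 -0.2467  0.0809] heading 8.7 tilt z [-0.0164 -0.0279 -0.9995] shift [-2.5 -3.  66.9] turn -0.1
t 38.6667 w 0.0853 F [ 1.  -0.4  0.3] M [ 0.01 -0.03 -0.  ]
at [ 0.423  -0.2464  0.1158] heading 8.7 tilt z [-0.0137 -0.0299 -0.9995] shift [ -3.6  -4.1 101.8] turn -0.1
t 38.9 w 0.0855 F [ 0.7  0.  -0.5] M [ 0.01 -0.01 -0.06]
at [ 0.4242 -0.246   0.1502] heading 8.7 tilt z [-0.0117 -0.0314 -0.9994] shift [ 297.6 -454.2  -68. ] turn -67.9
```

View pics/w16.png

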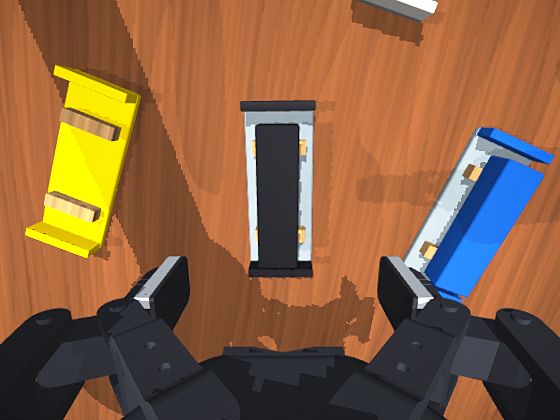

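View pics/s16.png

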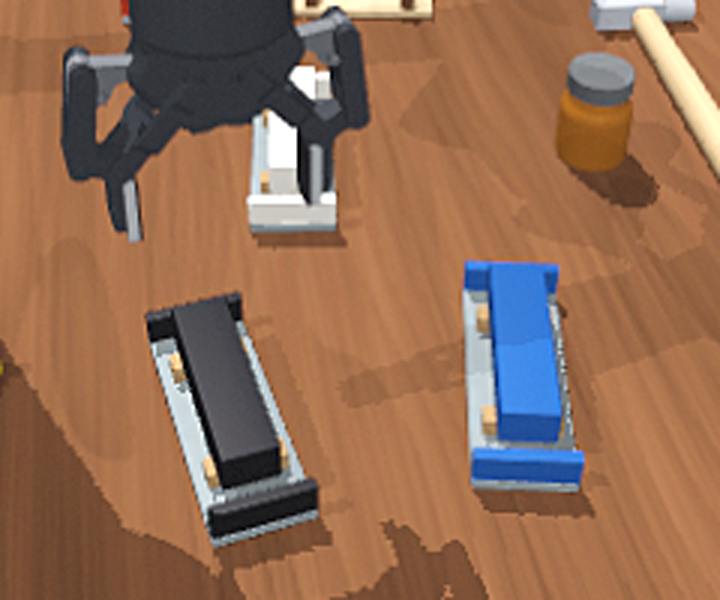

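Black is centred in its holder (277,190). I'll measure how blue and black sit from this view.

```bash
python3 - <<'E'
from h import *
p=cam("wrist")
print([p['frame'][q] for q in ((220,490),(260,470),(155,535),(230,515),(150,280),(145,278),(105,280))])
im=np.ascontiguousarray(p['frame'][:,:,::-1])
f=p['frame'].astype(int)
mb=(f[:,:,2]>215)&(f[:,:,0]<70); mb[:150]=0
mk=(f.max(2)<75); mk[:115]=0; mk[263:]=0; mk[:,:245]=0; mk[:,315:]=0
for c,m in (('blue',mb),('black',mk)):
    ce,a,s,mm=face(p,m,.046); print(c,ce,a,s)
    cv2.drawContours(im,cv2.findContours(mm.astype(np.uint8),0,1)[0],-1,(0,255,0),1)
cv2.imwrite('pics/w16c.png',cv2.resize(im[90:310,230:560],None,fx=2.4,fy=2.4))
C=corks(p)
for c,a in C:
    if a>20 and c[0]>230: print(c.round(1),a,back(p,c,.02)[0].round(4)[:2])
E
```

```text
[array([ 34, 125, 247], dtype=uint8), array([ 40, 141, 253], dtype=uint8), array([ 31, 120, 244], dtype=uint8), array([ 93, 103, 216], dtype=uint8), array([49, 50, 56], dtype=uint8), array([51, 50, 56], dtype=uint8), array([59, 60, 66], dtype=uint8)]
blue [ 0.5942 -0.2453] 77.2 (119.3, 33.4)
black [ 0.4175 -0.2412] 99.0 (112.1, 33.7)
[231.7  39.3] 246 [ 0.3625 -0.1277]
[320.8   8.4] 56 [ 0.4268 -0.0965]
[347.3  12.7] 75 [ 0.4471 -0.0964]
[296.9  13.7] 46 [ 0.4095 -0.1027]
[291.4  31.8] 40 [ 0.4074 -0.1158]
[334.3  33.5] 27 [ 0.4401 -0.112 ]
[440.2  41.4] 47 [ 0.5221 -0.1046]
[381.9  44.9] 54 [ 0.4781 -0.1142]
[353.6  49.9] 33 [ 0.4572 -0.1211]
[456.1  51.2] 39 [ 0.5362 -0.1093]
[283.9  59. ] 48 [ 0.4046 -0.1358]
[355.3  65.6] 58 [ 0.4609 -0.1321]
[383.3  62.7] 111 [ 0.4821 -0.1266]
[319.6  65.6] 136 [ 0.4332 -0.1363]
[440.1 117.4] 302 [ 0.5378 -0.1597]
[247.9  80.8] 98 [ 0.3787 -0.156 ]
[345.  69.] 82 [ 0.4534 -0.1357]
[389.9  79.6] 77 [ 0.4902 -0.1379]
[375.7  79.3] 32 [ 0.479  -0.1395]
[318.8  90.7] 55 [ 0.4359 -0.1548]
[433.4  85.2] 32 [ 0.5255 -0.1365]
[486.8  92.7] 42 [ 0.5698 -
[... 1020 characters left out ...]

[393.6 227.1] 64 [ 0.5238 -0.2586]
[383.2 219.1] 37 [ 0.5126 -0.2527]
[402.2 238.7] 72 [ 0.5344 -0.2684]
[370.3 235.3] 47 [ 0.5048 -0.2697]
[258.2 237.9] 28 [ 0.4042 -0.2884]
[303.5 238.1] 75 [ 0.4452 -0.282 ]
[345.2 238.9] 36 [ 0.483  -0.2768]
[522.6 251.9] 79 [ 0.6493 -0.2637]
[351.5 246.3] 64 [ 0.4903 -0.283 ]
[362.5 248.4] 51 [ 0.5007 -0.2834]
[551.6 253.5] 26 [ 0.6773 -0.261 ]
[432.5 254.5] 90 [ 0.5664 -0.2793]
[364.5 262.9] 28 [ 0.5059 -0.2976]
[500.4 269.4] 59 [ 0.6348 -0.2842]
[323.6 272.5] 27 [ 0.47   -0.3136]
[525.  280.7] 32 [ 0.6629 -0.2921]
[319.5 293.1] 101 [ 0.4703 -0.336 ]
[484.5 300. ] 103 [ 0.6311 -0.3185]
[503. 301.] 32 [ 0.6497 -0.3168]
[357.4 344. ] 46 [ 0.5196 -0.3884]
```

View pics/w16c.png

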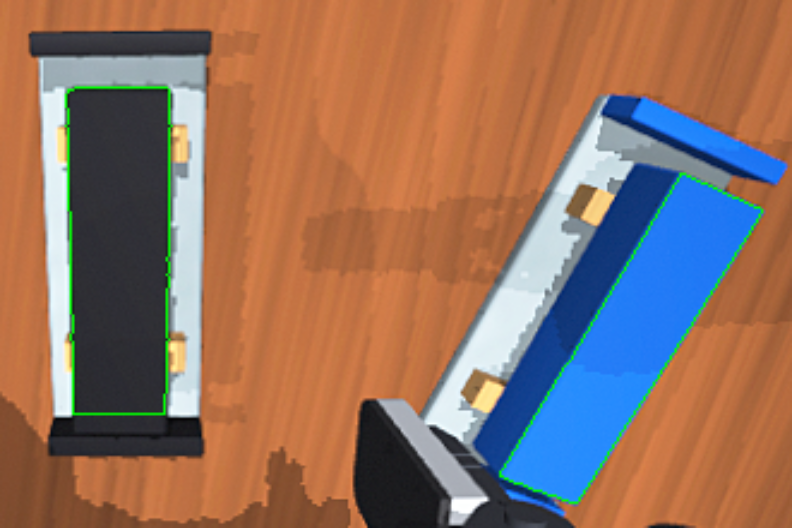

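Blue sits at (0.5942, −0.2453), 77.2°, matching its seat. Black is fine too. Now on to red.

```bash
python3 path.py 8.7 -68 230 490 15
```

```text
0 20 -30 -4.5
1 22 -28 -4.5
2 25 -26 -4.5
3 27 -24 -4.5
4 28 -22 -4.5
5 30 -20 -4.5
6 32 -17 -4.5
7 33 -15 -4.5
8 34 -12 -4.5
9 35 -10 -4.5
10 35 -7 -4.5
11 36 -4 -4.5
12 36 -1 -4.5
13 36 2 -4.5
14 36 5 -4.5
```

```bash
python3 -m inch '[[1,20,-30,-4,-4.5],[1,22,-28,-4,-4.5],[1,25,-26,-4,-4.5],[1,27,-24,-4,-4.5],[1,28,-22,-4,-4.5],[1,30,-20,-4,-4.5],[1,32,-17,-4,-4.5],[1,33,-15,-4,-4.5],[1,34,-12,-4,-4.5],[1,35,-10,-4,-4.5],[1,35,-7,-4,-4.5],[1,36,-4,-4,-4.5],[1,36,-1,-4,-4.5]]'; python3 g.py 3 .67 .25 .2 76.6
```

```text
clock: 40.13
position: [0.6116, 0.1953, 0.1593]
ee_rot: [-0.005, 0.822, 0.568, -0.032]
contact_force: [0.8, -0.0, 0.1]
width: 0.0855
t 40.2833 w 0.0856 F [-1.4 -0.5  0. ] M [-0.01 -0.02  0.  ]
at [0.6119 0.196  0.1588] heading 69.3 tilt z [-0.0584 -0.0271 -0.9979] shift [ 69.1  33.2 -45.9] turn -7.3
```

```bash
python3 -m inch '[[1,20,2,-35,-7]]'>/dev/null; python3 g.py 3 .65 .27 .2 76.6; python3 -m inch '[[1,20,2,-35,0]]'>/dev/null; python3 g.py 3 .65 .27 .2 76.6;python3 -m inch '[[1,15,0,-35,0]]'>/dev/null; python3 g.py 3 .65 .27 .2 76.6;python3 -m inch '[[1,10,0,-35,0]]'>/dev/null; python3 g.py 3 .65 .27 .2 76.6;python3 -m inch '[[1,0,0,-35,0]]'>/dev/null; python3 g.py 3 .65 .27 .2 76.6
```

```text
t 40.5167 w 0.0855 F [-0.1 -0.5  0.7] M [ 0.02 -0.04 -0.01]
at [0.6238 0.2148 0.1935] heading 76.2 tilt z [-0.0558 -0.0269 -0.9981] shift [59.5 11.8 -9.5] turn -0.4
t 40.75 w 0.0853 F [-0.6 -0.7 -0.3] M [0.03 0.   0.04]
at [0.6337 0.2343 0.2289] heading 76.1 tilt z [-0.0517 -0.0262 -0.9983] shift [39.6  8.5 27.1] turn -0.5
t 40.9833 w 0.0857 F [-0.2  0.6  0.2] M [ 0.02 -0.04  0.05]
at [0.6403 0.2493 0.265 ] heading 76.0 tilt z [-0.0472 -0.0253 -0.9986] shift [24.8  7.  63.9] turn -0.6
t 41.2167 w 0.0854 F [-0.2  0.4 -0.6] M [ 0.05 -0.03  0.02]
at [0.6455 0.2594 0.3011] heading 76.0 tilt z [-0.0427 -0.0245 -0.9988] shift [ 14.8   5.4 100.5] turn -0.6
t 41.45 w 0.0855 F [ 0.3  0.2 -0.4] M [0.01 0.   0.03]
at [0.6481 0.2595 0.3379] heading 75.9 tilt z [-0.038  -0.0236 -0.999 ] shift [ 15.1   3.5 137.4] turn -0.7
```

Now a fast descent, then look.

```bash
python3 -m inch '[[1,3,0,34,-0.5],[1,3,0,34,0],[1,2,0,34,0],[1,2,0,34,0],[1,0,0,24,0]]'>/dev/null; python3 g.py 3 .65 .27 .2 76.6; python3 - <<'E'
from h import *
p=cam("wrist"); 
f=p['frame'].astype(int)
mr=(f[:,:,0]>235)&(f[:,:,1]<95)&(f[:,:,2]<80)
im=np.ascontiguousarray(p['frame'][:,:,::-1])
n,l,s,c=cv2.connectedComponentsWithStats(mr.astype(np.uint8))
for i in range(1,n):
    if s[i,4]>100:
        ce,a,sz,mm=face(p,l==i,.046); print(c[i].round(),ce,a,sz)
        cv2.drawContours(im,cv2.findContours(mm.astype(np.uint8),0,1)[0],-1,(0,255,0),1)
cv2.imwrite('pics/w17.png',im)
E
```

```text
t 42.0167 w 0.0854 F [0.4 0.6 0.8] M [ 0.   -0.04  0.07]
at [0.6501 0.2628 0.1774] heading 76.1 tilt z [-0.0213 -0.0206 -0.9996] shift [  6.4  -2.2 -22.7] turn -0.5
[303. 131.] [0.6024 0.2881] 166.5 (116.9, 31.5)
```

View pics/w17.png

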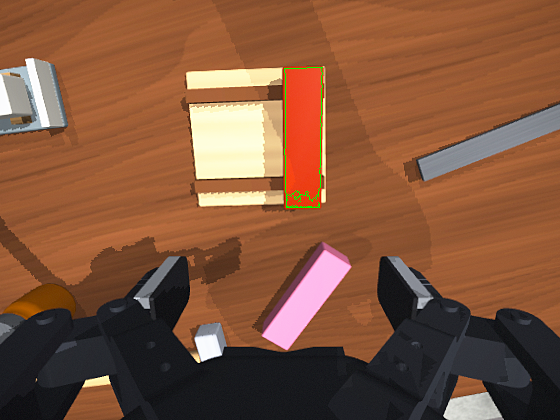

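```bash
python3 -m inch '[[1,7,-25,8,-0.5],[1,6,-24,10,0]]'>/dev/null; python3 g.py 3 .6025 .2881 .014 76.6; python3 -m inch '[[1,0,0,30,0]]'>/dev/null; python3 g.py 3 .6025 .2881 .014 76.6
```

```text
t 42.3833 w 0.0855 F [ 0.2 -0.2  0.4] M [ 0.04 -0.05 -0.01]
at [0.6138 0.2867 0.168 ] heading 76.5 tilt z [-0.0011 -0.0169 -0.9999] shift [  1.3 -11.7 154. ] turn -0.1
t 42.6167 w 0.0857 F [-0.7 -0.1 -0.3] M [ 0.02 -0.03  0.04]
at [0.6141 0.2856 0.1381] heading 76.5 tilt z [-0.002  -0.0176 -0.9998] shift [  2.  -12.1 124. ] turn -0.1
```

```bash
python3 -m inch '[[1,1,-6,30,0]]'>/dev/null; python3 g.py 3 .6025 .2881 .014 76.6; python3 -m inch '[[1,1,-5,30,0]]'>/dev/null; python3 g.py 3 .6025 .2881 .014 76.6;python3 -m inch '[[1,0,0,22,0]]'>/dev/null; python3 g.py 3 .6025 .2881 .014 76.6
```

```text
t 42.85 w 0.0856 F [ 0.9 -0.3  0.4] M [0.04 0.02 0.02]
at [0.6079 0.2868 0.1077] heading 76.5 tilt z [-0.0046 -0.0188 -0.9998] shift [ 1.8 -5.6 93.7] turn -0.1
t 43.0833 w 0.0852 F [0.5 0.1 0.3] M [-0.01  0.04 -0.04]
at [0.6026 0.2879 0.0776] heading 76.5 tilt z [-0.0072 -0.02   -0.9998] shift [ 1.5 -0.  63.5] turn -0.1
t 43.3167 w 0.0855 F [-0.2 -0.   0.7] M [ 0.   -0.    0.02]
at [0.6026 0.2872 0.0562] heading 76.5 tilt z [-0.008  -0.0204 -0.9998] shift [ 1.8 -0.2 42.1] turn -0.1
```

```bash
python3 -m inch '[[1,1,0,20,0]]'>/dev/null; python3 g.py 3 .6025 .2881 .014 76.6; python3 -m inch '[[1,0.5,0,14,0]]'>/dev/null; python3 g.py 3 .6025 .2881 .014 76.6;python3 -m inch '[[1,0,0,7,0]]'>/dev/null; python3 g.py 3 .6025 .2881 .014 76.6
```

```text
t 43.55 w 0.0855 F [ 0.   0.3 -0.6] M [-0.02  0.04  0.03]
at [0.6026 0.2876 0.0367] heading 76.5 tilt z [-0.0089 -0.0208 -0.9997] shift [ 1.  -0.1 22.7] turn -0.1
t 43.7833 w 0.0851 F [-0.3 -0.1  0.4] M [0.03 0.01 0.01]
at [0.6026 0.2878 0.0235] heading 76.5 tilt z [-0.0091 -0.0209 -0.9997] shift [ 0.5 -0.1  9.5] turn -0.1
t 44.0167 w 0.0852 F [ 0.2  0.  -0.3] M [ 0.03 -0.01  0.02]
at [0.6025 0.2876 0.0168] heading 76.5 tilt z [-0.0092 -0.021  -0.9997] shift [ 0.5 -0.1  2.8] turn -0.1
```

```bash
python3 -m inch '[[-1,0.4,0,3,0]]' 60; python3 g.py 14 .4205 .2785 .12 -12.6; python3 -m inch '[[-1,0,0,-15,0],[-1,0,0,-30,0],[-1,0,0,-34,0],[-1,0,0,-25,0]]'; python3 g.py 3 .4205 .2785 .12 -12.6
```

```text
clock: 44.1
position: [0.6031, 0.2881, 0.0146]
ee_rot: [0.006, 0.786, 0.619, -0.009]
contact_force: [-0.0, 0.2, -0.1]
width: 0.0755
t 44.8 w 0.0331 F [-0.2 -0.7  3.2] M [ 0.05 -0.06  0.03]
at [0.6028 0.288  0.0141] heading 76.5 tilt z [-0.0085 -0.0208 -0.9997] shift [ -54.2 -175.4 -104.1] turn 89.1
clock: 45.13
position: [0.5964, 0.2876, 0.1098]
ee_rot: [0.001, 0.785, 0.618, -0.022]
contact_force: [1.6, 0.2, -1.6]
width: 0.0335
t 45.2833 w 0.033 F [ 0.3  0.2 -2.3] M [0.01 0.01 0.01]
at [0.5978 0.2881 0.1102] heading 76.5 tilt z [-0.0276 -0.0272 -0.9992] shift [ -51.1 -170.2   -4.6] turn 89.1
```

```bash
python3 path.py 76.5 89 -177 -10 13
```

```text
0 -4 -13 6.8
1 -5 -12 6.8
2 -7 -12 6.8
3 -8 -11 6.8
4 -9 -10 6.8
5 -11 -9 6.8
6 -12 -7 6.8
7 -12 -6 6.8
8 -13 -4 6.8
9 -13 -3 6.8
10 -14 -1 6.8
11 -14 0 6.8
12 -13 2 6.8
```

```bash
python3 -m inch '[[-1,-4,-13,-1,6.8],[-1,-5,-12,-1,6.8],[-1,-7,-12,-1,6.8],[-1,-8,-11,-1,6.8],[-1,-9,-10,-1,6.8],[-1,-11,-9,-1,6.8],[-1,-12,-7,-1,6.8],[-1,-12,-6,-1,6.8],[-1,-13,-4,-1,6.8],[-1,-13,-3,-1,6.8],[-1,-14,-1,-1,6.8],[-1,-14,0,-1,6.8]]'; python3 g.py 3 .4205 .2785 .12 -12.6
```

```text
clock: 46.28
position: [0.4107, 0.2756, 0.0987]
ee_rot: [0.027, 0.996, -0.081, -0.036]
contact_force: [-0.5, 0.3, -2.8]
width: 0.0335
t 46.4333 w 0.0334 F [ 0.5  1.  -2.2] M [ 0.03 -0.05  0.  ]
at [0.4112 0.2759 0.0994] heading -8.8 tilt z [-0.0756 -0.0478 -0.996 ] shift [  7.4  -2.7 -21.4] turn 3.8
```

```bash
python3 -m inch '[[-1,3,0,-40,3.5]]'>/dev/null; python3 g.py 3 .4205 .2785 .12 -12.6; python3 -m inch '[[-1,0,0,-40,0]]'>/dev/null; python3 g.py 3 .4205 .2785 .12 -12.6;python3 -m inch '[[-1,0,0,-40,0]]'>/dev/null; python3 g.py 3 .4205 .2785 .12 -12.6;python3 -m inch '[[-1,0,0,-40,0]]'>/dev/null; python3 g.py 3 .4205 .2785 .12 -12.6;python3 -m inch '[[-1,0,0,-40,0]]'>/dev/null; python3 g.py 3 .4205 .2785 .12 -12.6; python3 -m inch '[[-1,0,0,40,0],[-1,0,0,40,0],[-1,0,0,40,0],[-1,0,0,40,0],[-1,0,0,30,0]]'>/dev/null; python3 g.py 3 .4205 .2785 .12 -12.6
```

```text
t 46.6667 w 0.0329 F [ 0.2 -0.7 -1.8] M [ 0.06 -0.08  0.07]
at [0.4203 0.2784 0.1403] heading -12.2 tilt z [-0.0698 -0.0453 -0.9965] shift [ 1.3 -1.3 20.2] turn 0.4
t 46.9 w 0.0333 F [ 0.6 -0.5 -2.9] M [ 0.01 -0.1   0.01]
at [0.4254 0.2809 0.1812] heading -12.1 tilt z [-0.0655 -0.0433 -0.9969] shift [-0.9 -0.1 61.4] turn 0.5
t 47.1333 w 0.0332 F [ 0.5 -0.7 -2.5] M [ 0.02 -0.03  0.01]
at [0.4295 0.2831 0.2216] heading -12.0 tilt z [-0.0624 -0.0419 -0.9972] shift [ -2.5   0.9 102.1] turn 0.6
t 47.3667 w 0.0334 F [ 0.   0.6 -3.1] M [ 0.01 -0.09  0.06]
at [0.433  0.2851 0.2616] heading -12.0 tilt z [-0.0602 -0.0409 -0.9973] shift [ -3.7   1.6 142.2] turn 0.6
t 47.6 w 0.0331 F [ 0.2 -0.1 -2.4] M [ 0.06 -0.04 -0.02]
at [0.4363 0.2871 0.3015] heading -11.9 tilt z [-0.0584 -0.0401 -0.9975] shift [ -4.8   2.3 182.3] turn 0.7
t 48.1667 w 0.0331 F [ 0.2  0.6 -1. ] M [ 0.04 -0.01  0.02]
at [0.4285 0.2808 0.1064] heading -11.8 tilt z [-0.0506 -0.0363 -0.9981] shift [ -8.    4.5 -13. ] turn 0.8
```

```bash
python3 -m inch '[[-1,-3,2,-40,0.5]]'>/dev/null; python3 g.py 3 .4205 .2785 .12 -12.6; python3 -m inch '[[-1,0,0,-40,0]]'>/dev/null; python3 g.py 3 .4205 .2785 .12 -12.6;python3 -m inch '[[-1,0,0,-40,0]]'>/dev/null; python3 g.py 3 .4205 .2785 .12 -12.6;python3 -m inch '[[-1,-3,2,41,0],[-1,-3,2,41,0],[-1,-3,2,40,0]]'>/dev/null; python3 g.py 3 .4205 .2785 .12 -12.6
```

```text
t 48.4 w 0.0327 F [ 0.3 -0.2 -2.2] M [ 0.06 -0.07  0.  ]
at [0.4306 0.2826 0.1507] heading -12.3 tilt z [-0.0418 -0.032  -0.9986] shift [-7.9  4.9 31.2] turn 0.3
t 48.6333 w 0.0334 F [-0.6 -0.2 -2.4] M [ 0.02 -0.03 -0.05]
at [0.4346 0.285  0.1916] heading -12.2 tilt z [-0.0334 -0.0279 -0.9991] shift [-10.5   6.9  72.2] turn 0.4
t 48.8667 w 0.0332 F [-0.3 -0.2 -3.1] M [ 0.04 -0.01  0.01]
at [0.4373 0.2868 0.2316] heading -12.2 tilt z [-0.0279 -0.0253 -0.9993] shift [-12.2   8.2 112.2] turn 0.4
t 49.2667 w 0.0335 F [ 1.2  0.1 -1.5] M [ 0.07 -0.05 -0.01]
at [0.4281 0.2818 0.1125] heading -12.2 tilt z [-0.0172 -0.0201 -0.9996] shift [-6.8  5.  -7.3] turn 0.4
```

```bash
python3 -m inch '[[-1,-2,1,-40,0.4]]'>/dev/null; python3 g.py 3 .4205 .2785 .12 -12.6; python3 -m inch '[[-1,-2,1,-40,0]]'>/dev/null; python3 g.py 3 .4205 .2785 .12 -12.6;python3 -m inch '[[-1,-3,2,41,0],[-1,-2,1,41,0]]'>/dev/null; python3 g.py 3 .4205 .2785 .12 -12.6;python3 - <<'E'
from h import *
p=cam("wrist"); show(p,"w18.png")
f=p['frame'].astype(int)
m=(f[:,:,0]>150)&(f[:,:,1]<90)&(f[:,:,2]<75); m[135:]=0
ce,a,s,mm=face(p,m,.028); print(ce,a,s)
E
```

```text
t 49.5 w 0.0332 F [ 1.  -0.3 -2. ] M [ 0.04 -0.05 -0.02]
at [0.4302 0.2839 0.1569] heading -12.6 tilt z [-0.0081 -0.0156 -0.9998] shift [-8.2  6.7 37.1] turn 0.0
t 49.7333 w 0.0335 F [-0.2  0.3 -2.8] M [-0.04  0.03  0.02]
at [0.4309 0.2852 0.198 ] heading -12.6 tilt z [ 0.     -0.0116 -0.9999] shift [-8.9  7.9 78.1] turn 0.0
t 50.05 w 0.033 F [ 0.   0.2 -2.3] M [ 0.01  0.02 -0.01]
at [0.4302 0.2847 0.1208] heading -12.6 tilt z [ 0.0106 -0.0065 -0.9999] shift [-8.1  8.2  0.8] turn 0.0
[0.4359 0.3505] 167.4 (60.0, 7.7)
```

View pics/w18.png

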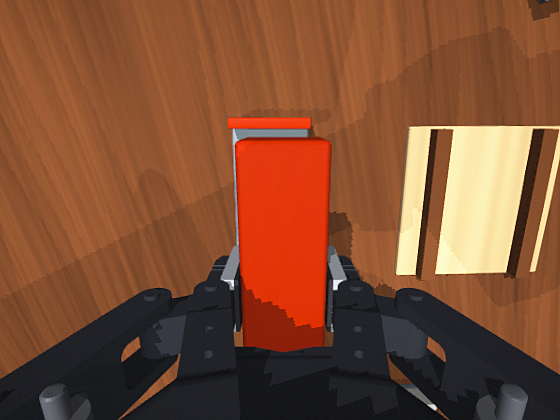

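The stop fit agrees: heading −12.6°, seat (0.420, 0.278). Descending over the red-stop holder (270,123).

```bash
python3 -m inch '[[-1,-4,4,25,0]]'>/dev/null; python3 g.py 3 .4203 .2785 .014 -12.6; python3 -m inch '[[-1,-4,4,25,0]]'>/dev/null; python3 g.py 3 .4203 .2785 .014 -12.6;python3 -m inch '[[-1,0,0,18,0]]'>/dev/null; python3 g.py 3 .4203 .2785 .014 -12.6
```

```text
t 50.3333 w 0.0333 F [-0.5 -0.  -2.1] M [-0.01  0.03 -0.02]
at [0.4275 0.2824 0.0983] heading -12.6 tilt z [ 0.0139 -0.0049 -0.9999] shift [-7.4  5.2 84.2] turn 0.0
t 50.5667 w 0.0333 F [ 0.2 -0.1 -2.7] M [0.   0.02 0.05]
at [0.4227 0.2791 0.0739] heading -12.6 tilt z [ 0.0127 -0.0055 -0.9999] shift [-3.   0.9 59.8] turn 0.0
t 50.8 w 0.033 F [-0.7 -0.4 -1.7] M [ 0.02  0.06 -0.02]
at [0.4233 0.2792 0.0568] heading -12.6 tilt z [ 0.0127 -0.0055 -0.9999] shift [-3.3  1.2 42.7] turn 0.0
```

```bash
python3 -m inch '[[-1,-3,1,18,0]]'>/dev/null; python3 g.py 3 .4203 .2785 .014 -12.6; python3 -m inch '[[-1,0,0,13,0]]'>/dev/null; python3 g.py 3 .4203 .2785 .014 -12.6;python3 - <<'E'
from h import *
p=cam("wrist"); show(p,"w19.png")
p=cam("side"); show(p,"s19.png",crop=(170,110,140,100),s=5)
E
```

```text
t 51.0333 w 0.0333 F [ 0.6 -0.5 -3.1] M [-0.02 -0.01  0.01]
at [0.4201 0.2787 0.0393] heading -12.6 tilt z [ 0.0117 -0.0059 -0.9999] shift [-0.1  0.1 25.3] turn 0.0
t 51.2667 w 0.0331 F [-0.3  0.4 -2. ] M [ 0.04 -0.03 -0.04]
at [0.4203 0.2787 0.0269] heading -12.6 tilt z [ 0.0116 -0.006  -0.9999] shift [-0.2  0.1 12.9] turn 0.0
```

View pics/w19.png

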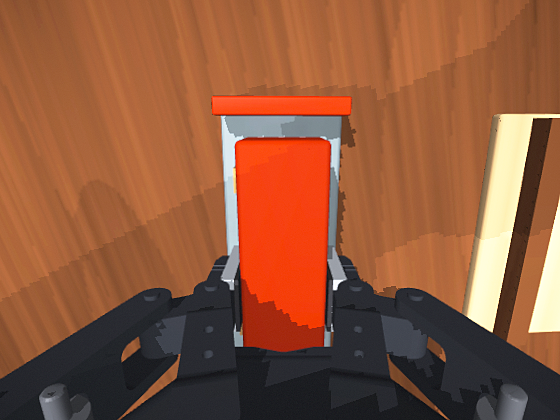

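View pics/s19.png

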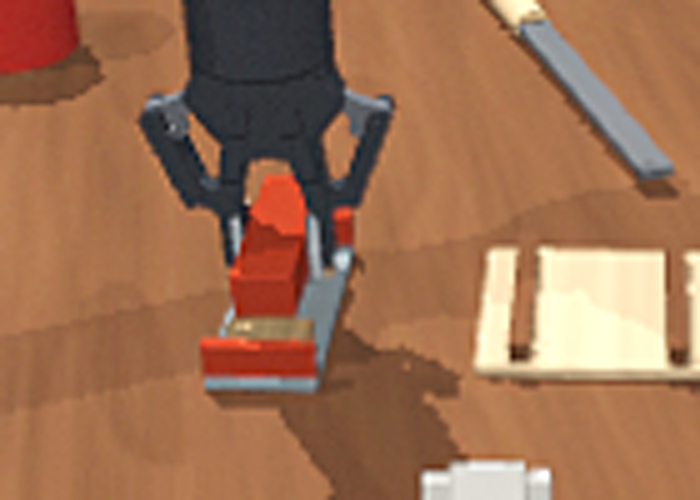

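Aligned and centred. Final lowering to contact.

```bash
python3 -m inch '[[-1,0,0,7,0]]'>/dev/null; python3 g.py 4 .4203 .2785 .014 -12.6; python3 -m inch '[[-1,0,0,4,0]]'>/dev/null; python3 g.py 4 .4203 .2785 .014 -12.6;  python3 -m inch '[[-1,0,0,1.5,0]]'>/dev/null; python3 g.py 4 .4203 .2785 .014 -12.6
```

```text
t 51.65 w 0.0333 F [-0.3  0.8 -3.1] M [-0.04 -0.03  0.02]
at [0.4208 0.2788 0.0202] heading -12.6 tilt z [ 0.0126 -0.0055 -0.9999] shift [-0.5  0.4  6.2] turn 0.0
t 51.9333 w 0.0331 F [-0.1  0.5 -1.8] M [-0.05  0.06  0.01]
at [0.4207 0.2787 0.016 ] heading -12.6 tilt z [ 0.0122 -0.0057 -0.9999] shift [-0.4  0.3  2. ] turn 0.0
t 52.2167 w 0.0333 F [-0.  -0.1 -1.4] M [ 0.07 -0.05  0.02]
at [0.421  0.2788 0.0147] heading -12.6 tilt z [ 0.0127 -0.0055 -0.9999] shift [-0.6  0.5  0.7] turn 0.0
```

```bash
python3 -m inch '[[-1,0,0,1.5,0]]'>/dev/null; python3 g.py 4 .4203 .2785 .014 -12.6
```

```text
t 52.5 w 0.0334 F [-2.9 -1.5  8.9] M [0.04 0.4  0.04]
at [0.421  0.2788 0.0143] heading -12.6 tilt z [ 0.013  -0.0053 -0.9999] shift [-0.6  0.4  0.3] turn 0.0
```

Seated. I'll release, rise and check everything.

```bash
python3 -m inch '[[1,0,0,0,0]]'>/dev/null; python3 g.py 10 .4203 .2785 .014 -12.6; python3 -m inch '[[1,0,0,-25,0],[1,0,0,-34,0],[1,0,0,-34,0],[1,0,0,-34,0],[1,0,-20,-30,0],[1,0,-30,-20,0]]'; python3 - <<'E'
from h import *
wait(3)
p=cam("wrist"); show(p,"w20.png")
q=cam("side"); show(q,"s20.png"); r=cam("scene"); show(r,"c20.png")
f=p['frame'].astype(int)
m=(f[:,:,0]>225)&(f[:,:,1]<100)&(f[:,:,2]<80)
ce,a,s,mm=face(p,m,.046); print('red',ce,a,s)
E
```

```text
t 53.0833 w 0.0854 F [0.  0.3 0.1] M [-0.02  0.01 -0.03]
at [0.421  0.2788 0.0142] heading -12.6 tilt z [ 0.0129 -0.0054 -0.9999] shift [-0.6  0.4  0.2] turn 0.0
clock: 53.58
position: [0.4239, 0.3228, 0.1913]
ee_rot: [0.009, 0.994, -0.111, -0.002]
contact_force: [0.6, 0.8, 0.4]
width: 0.0849
t 53.7333 w 0.0853 F [-0.5 -0.2  0.1] M [-0.05 -0.03  0.04]
red [0.4223 0.2829] 77.4 (111.2, 31.9)
```

View pics/w20.png

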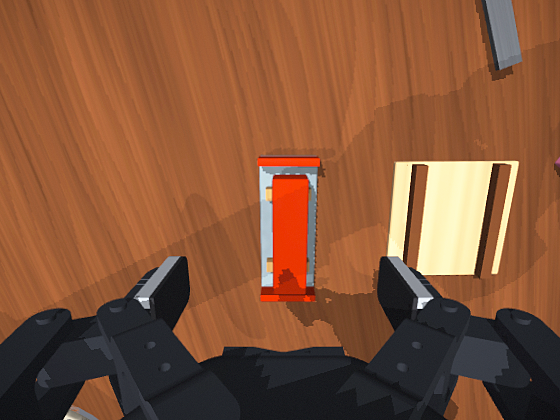

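View pics/s20.png

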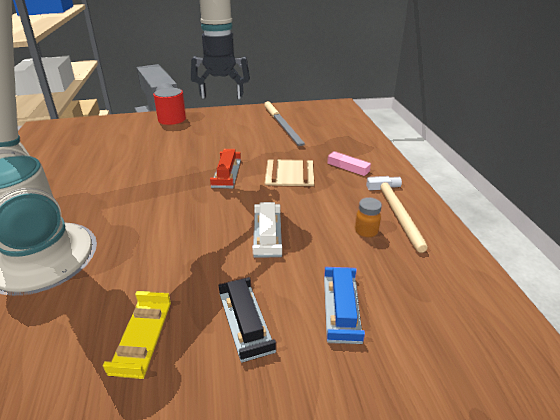

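View pics/c20.png

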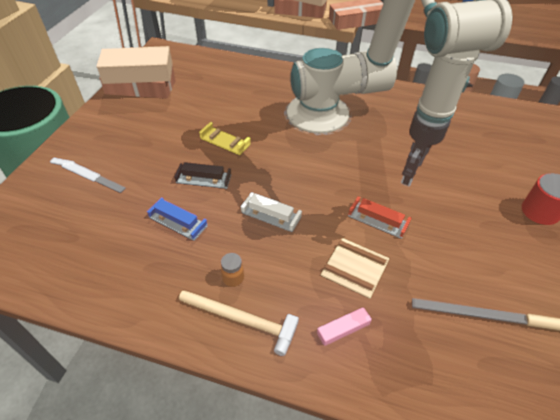

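```bash
python3 - <<'E'
from rig import manip
print(manip.get_state()['clock'], manip.sign_off())
E
```

```text
the job is handed in; nothing more can be done
53.8833 None
```

All four stones are in the holders of their own colours. I placed white and blue first, then black and red. Each was lowered until the wrist force showed contact (about 5–11 N) before I released it. I handed in at 53.9 s with the gripper open and clear.

**Final positions**
- **Blue:** measured 0.2 mm and 0.1° off its seat.
- **White, black, red:** within about 1–2 mm.
    - White was judged from its release pose and the side view only.
    - The top-face fits for black and red came up short (112 and 111 mm of 120), so their centres are corrected estimates.
- **Surroundings:** the oil jar, hammer, pink stone and yellow holder looked unmoved in the last pictures.

**Disagreements**
- **Tool tilt:** the tool leaned while moving, up to about 5°. I worked most of it out before setting down. Blue went down leaning about 1.7° across its width; black went down about 1.4° over across its width and 0.7° along its length. Both settled flat on release.
- **Black holder's angle:** the cork strips gave 7.3° and the end stop gave 9.3°. I placed at 8.8°, and the seated stone then measured 9.0°.

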